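Bring a mould lid's hinge leaf into line and hold it for the pin

TASK

First turn the turntable by its wooden grip post, clockwise seen from above, until the steel lug on its rim is fully home against the index stop. Then pick up the loose wooden lid by its handle bar and, holding it level, bring its two hinge knuckles down into the two gaps between the three knuckles of the hinge on the plaster mould, so that all five holes line up for the pin. Finish holding the lid there in the gripper, hanging free and still with the wheel still home; do not put it down or let go, and do not knock over the glaze jar.

Things in the scene. Friction and masses are not known exactly. Their poses are not given: they have to be found in the camera images.
- wheel (a joint): Turn of the turntable's wheel, rad: 0 when its lug is home against the index stop, negative before that (about -1.2 to -0.6 at the start); it grows as the wheel turns clockwise seen from above. Friction of about 0.15 N m keeps it where it is left; it cannot turn past 0.
- turntable: Fixed foot of the turntable, a dark 170 mm square plate; an arm at its far right carries the index stop. Origin on the table under the vertical spindle; it does not turn. On it turns an aluminium wheel, 260 mm across, top 48 mm above the table, with a plaster mould block fixed on its middle: 90 (x) x 110 (y) x 60 mm high, the fixed hinge leaf on top. Wheel home: wheel axes = foot axes.
- post_grip (a point): Point on the axis of the round wooden grip post on the wheel (20 mm diameter, 65 mm tall): 42 mm above the wheel's top, 23 mm under the post's top, 112 mm from the spindle on the wheel's +y side. Axes are the wheel's, z up.
- fixed_holes (a point): Middle of the fixed leaf's hinge line, in its middle knuckle: 61 mm from the spindle on the wheel's -x side, 110 mm above the table, 16 mm before the block's front face and 2 mm above its top. y along the holes, x to the block, z up. Steel knuckles 18 mm long, 22 mm across, 12 mm hole, at y = -42, 0, +42 mm; two gaps of 24 mm, nothing below them down to the wheel.
- lid_holes (a point): Middle of the lid's hinge line, midway between its two steel knuckles (18 mm long, 22 mm across, 12 mm hole, at y = -21, +21 mm), 61 mm from the board's centre and 11 mm above its underside. y along the holes, x from the board out past the hinge, z up as it lies. When matched it coincides with fixed_holes, x and y axes pointing the same ways.
- lid_handle (a point): Centre of the straight wooden handle bar on the lid: 14 mm wide (along x), 70 mm long (along y), standing 38 mm high on the board; this point is 19 mm above the board's top and 30 mm above and 61 mm behind (along -x) lid_holes. Axes are the lid's.
- lid: The loose lid, 0.25 to 0.5 kg: a wooden board 90 (x) x 100 (y) x 22 mm lying flat on the table, handle bar on top, hinge leaf with two knuckles at its +x edge. Origin at the centre of the board's underside, z up.
- jar: Bystander: glaze jar with a dark cap, 51 mm in diameter, 60 mm tall, origin at the centre of its underside, z up.
Mind the look-alikes: they are no part of the job. What is shaped like the lid but blue is not meant.

How it is judged:
By the outcome, as a careful person would: the job done as asked, in the order asked, and still so for the second after the job is handed in, while the arm keeps its last pose, push and grip.
It also fails if it takes over 56 s, if anything falls off the work surface, if the arm or the gripper's body presses on something with over 40 N, if the wrist force passes 120 N, or if a joint passes its speed limit or range.

ROBOT

A 7-joint arm with a two-finger parallel gripper is mounted at the origin on a cart in front of the work surface, level with it; the furniture and walls round the work are solid. World frame = base frame: x ahead of the robot, y to its left, z up, the work surface at z = 0. Lengths are in m, angles in degrees, forces in N, time in s.
With the tool pointing down it reaches from about 0.425 to 0.875 m from the base axis. Payload 4.7 kg.
Tool frame: the origin (TCP) lies at the very end of the fingers, on their centre line; the grasp point (between the pads) lies env.tcp_to_grasp behind it (env.tcp_to_grasp is the distance from the TCP to the grasp point, in m); z points along the fingers, x is the direction in which the jaws open and shut, and the axes are right-handed (so a half turn about z gives the same grasp; the last joint's range is limited). The gripper opens to 87 mm and grips with 3 to 60 N. Pads are 19 mm wide; open, the fingers measure 117 mm over their backs; the gripper's body (75 mm by 190 mm) begins 51 mm behind the grasp point.
Start: joints at [68.417, 18.392, -4.016, 83.108, 1.295, 78.541, -3.26], TCP at [0.248, -0.601, 0.223] pointing down, gripper open.
Joint ranges: [-163.93, 163.93], [-17.29, 119.83], [-79.2, 71.16], [3.27, 140.29], [-89.18, 269.18], [5.43, 117.66], [-154.24, 154.24]. Speed limits (degrees/s): [147.25, 147.25, 180, 180, 180, 180, 180].

INTERFACE

Orientations are given as [roll, pitch, yaw] about the fixed x, y, z axes, in that order (R = Rz(yaw) Ry(pitch) Rx(roll)).
In Python, from cell import env gives the robot as it stands. The module is installed in compiled form; this text tells all that it offers.
- The arm moves only by the tool send_rows, never from a script. Its argument "steps" is a list of rows, each a list of 3 entries, a list of its own where there are three numbers: the shift along the tool's x, y, z in m, then the turn, a rotation vector about the tool's x, y, z in rad, then the finger opening in m, from 0 to 0.087. A call has exactly 5 rows; each row is the pose to reach, as a shift and turn from the pose commanded when the call began, along the tool's axes at that moment; what a row does not reach only later rows make up. A row lasts 1/12 s, in which the tool goes at most 41.7 mm and 7.16 degrees, less where a joint would pass 70% of its speed; a pose out of reach is approached as far as the arm can. A call with a gripper value outside its range is refused whole. The fingers move at their own pace and stop on an object; "grip_force" is the grip in N (left out, the last holds). Time passes only in rows, so rows that repeat a pose let the fingers close, or fill a call up. It gives the time, the measured TCP pose, the force and the opening at its end, in the units of the state.
- env.get_obs(): the state, without advancing time (a new reading comes with each control period).
- env.read_camera(name): name is "scene" or "top" or "wrist"; returns a dict with "pixels" (420x560x3 uint8, red, green, blue), "fx", "fy", "cx", "cy" (pixels), "position" and "rotation" of the camera in the world. Camera axes: x right, y up, looking along -z (the intrinsics and any distortion apply to the point x, -y, -z); pixel columns grow to the right and rows downward; lengths in m; the calibration is good to about 2 mm. A picture is of the moment at which its call begins. There is no depth.
- env.sign_off(): hands the job in, once; it reports no verdict.
The state is a dict: "time_s": time; "qpos": joint angles; "joint_velocities": joint speeds; "effort": joint torques, N m; "tool_pos": TCP position; "tool_rot": TCP orientation; "force": force on the tool from outside, world axes, zero at the start; "wrist_torque": the same for the moment, N m; "grip_width": finger opening in m.
Only numpy, scipy, OpenCV 4.12 (cv2) and the standard library are available. Lean on these libraries where they do the work, as an engineer would, in place of code of your own. Each camera call takes 0.05 s, during which the arm holds its last target.

## Working session

There is one attempt and no reset: what is moved stays moved. The work goes in short steps, Python scripts to look and compute and a tool call to move; the robot and the scene stay as the last step left them, time stands still between calls to the robot, and variables do not carry over. Pictures are saved under pics/ and viewed, and the job is handed in when it is done.

Besides the shell and the picture viewer there is one more tool, called by a JSON object that holds its "api" and its "payload", one argument or row to a line. send_rows: Moves the arm, as the interface text tells. Its arguments: {"type":"object","properties":{"steps":{"type":"array"},"grip_force":{"type":"number"}},"required":["steps"]}

```bash
ls; mkdir -p pics; python3 - <<'E'
from cell import env
import cv2
print(env.get_obs(), env.tcp_to_grasp)
for n in ("scene","top","wrist"):
    c=env.read_camera(n); cv2.imwrite(f"pics/a_{n}.png",c["pixels"][:,:,::-1])
    print(n,{k:v for k,v in c.items() if k!="pixels"})
E
```

```text
pics
{'time_s': 0.0, 'qpos': array([68.41539261, 18.4408202 , -4.01668337, 83.17498735,  1.29458523,
       78.54133104, -3.26222466]), 'joint_velocities': array([-0.00928323, -0.01547067, -0.05429876,  0.056286  ,  0.00419573,
       -0.02806851, -0.06676454]), 'effort': array([ 3.74180272e-04, -4.91288638e+01, -4.03594449e-01, -3.12524521e+01,
       -6.39846898e-02,  4.37054154e-02,  1.48402469e-04]), 'tool_pos': array([ 0.24737002, -0.60048335,  0.22144098]), 'tool_rot': array([ 1.79994992e+02,  1.11911599e-01, -6.76068602e+01]), 'force': array([ 0.53230898,  0.073785  , -0.08938729]), 'wrist_torque': array([0.01097403, 0.00100486, 0.02506041]), 'grip_width': 0.08710258634096699} 0.0187
scene {'fx': 422.5667287100869, 'fy': 422.5667287100869, 'cx': 276.066536903487, 'cy': 202.33780766866866, 'position': array([0.11833777, 0.66535997, 1.03024899]), 'rotation': array([  40.54117749,    0.8693286 , -151.86389827])}
top {'fx': 531.0062385228223, 'fy': 531.0062385228223, 'cx': 283.0647419378103, 'cy': 214.73139747053182, 'position': array([ 0.44311118, -0.0425477 ,  1.50068456]), 'rotation': array([  2.94022378,  -0.2594434 , -88.66473665])}
wrist {'fx': 321.40742205653765, 'fy': 321.40742205653765, 'cx': 279.68792767254365, 'cy': 213.36047648236377, 'position': array([ 0.30806052, -0.57615886,  0.38462309]), 'rotation': array([-1.40289356e+01,  3.20335029e-02, -6.76000451e+01])}
```

View pics/a_scene.png

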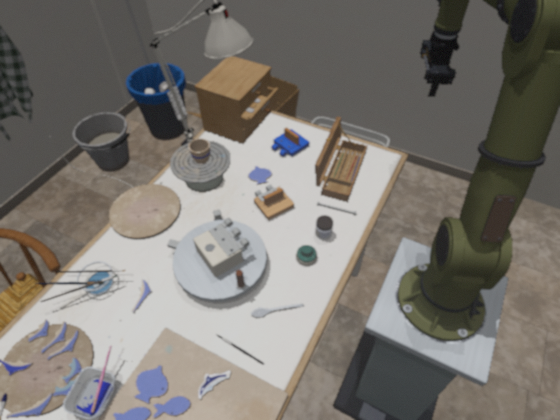

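View pics/a_top.png

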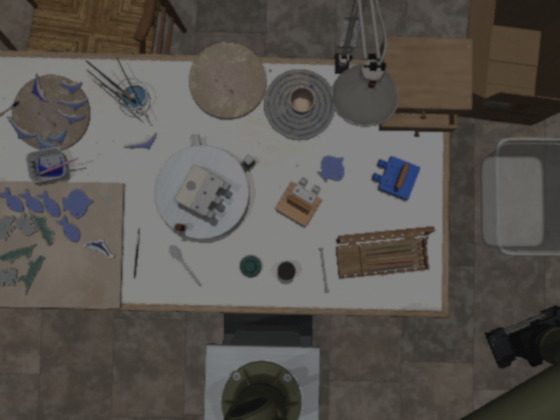

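View pics/a_wrist.png

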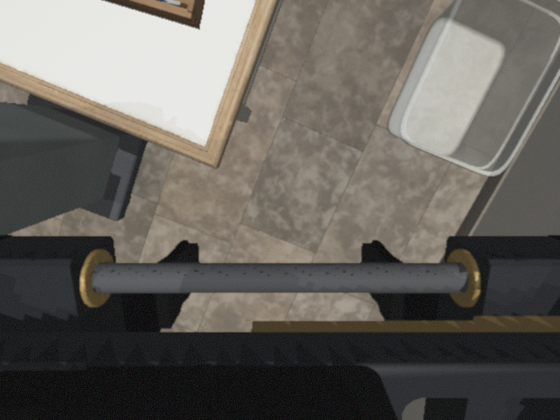

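The top view has the wheel at about (203,193), the post at (180,228), the lug or stop near (197,140) and (250,162), the wooden lid at (300,203), the blue decoy at (398,178), and the jars at (250,266) and (286,271). I'll zoom in next.

```bash
cat > h.py <<'E'
import numpy as np, cv2
from scipy.spatial.transform import Rotation as R
from cell import env
def cam(n,save=None):
    c=env.read_camera(n); c["R"]=R.from_euler('xyz',c["rotation"],degrees=True).as_matrix()
    if save: cv2.imwrite(f"pics/{save}.png",c["pixels"][:,:,::-1])
    return c
def ray(c,u,v):
    d=np.array([(u-c["cx"])/c["fx"],-(v-c["cy"])/c["fy"],-1.0]); return c["R"]@d
def onz(c,u,v,z):
    d=ray(c,u,v); p=c["position"]; return p+d*(z-p[2])/d[2]
def proj(c,P):
    q=c["R"].T@(np.asarray(P,float)-c["position"]); return np.array([c["cx"]+c["fx"]*q[0]/-q[2], c["cy"]-c["fy"]*q[1]/-q[2]])
def tri(cs,uvs):
    A=np.zeros((3,3));b=np.zeros(3)
    for c,(u,v) in zip(cs,uvs):
        d=ray(c,u,v);d/=np.linalg.norm(d);M=np.eye(3)-np.outer(d,d);A+=M;b+=M@c["position"]
    return np.linalg.solve(A,b)
def crop(c,x0,y0,w,h,s,name):
    im=c["pixels"][y0:y0+h,x0:x0+w,::-1]; im=cv2.resize(im,None,fx=s,fy=s,interpolation=cv2.INTER_CUBIC); cv2.imwrite(f"pics/{name}.png",im)
E
python3 - <<'E'
from h import *
t=cam("top"); s=cam("scene")
crop(t,140,120,200,150,4,"b_top"); crop(s,160,150,190,150,4,"b_scene")
print("wheel",onz(t,203,193,.048),"post",onz(t,180,228,.11),"lid",onz(t,300,203,.03))
E
```

```text
wheel [0.57236496 0.17358441 0.048     ] post [0.47356239 0.22163675 0.11      ] lid [ 0.55250065 -0.0936992   0.03      ]
```

View pics/b_top.png

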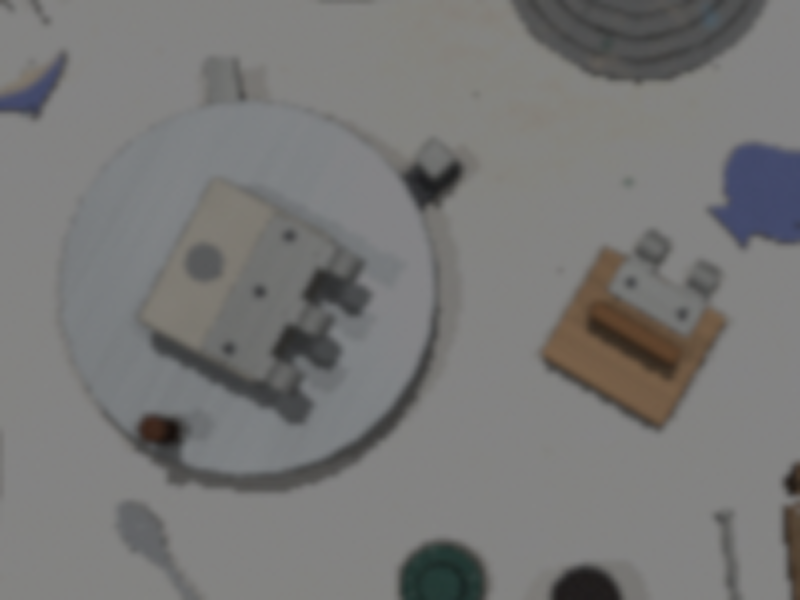

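View pics/b_scene.png

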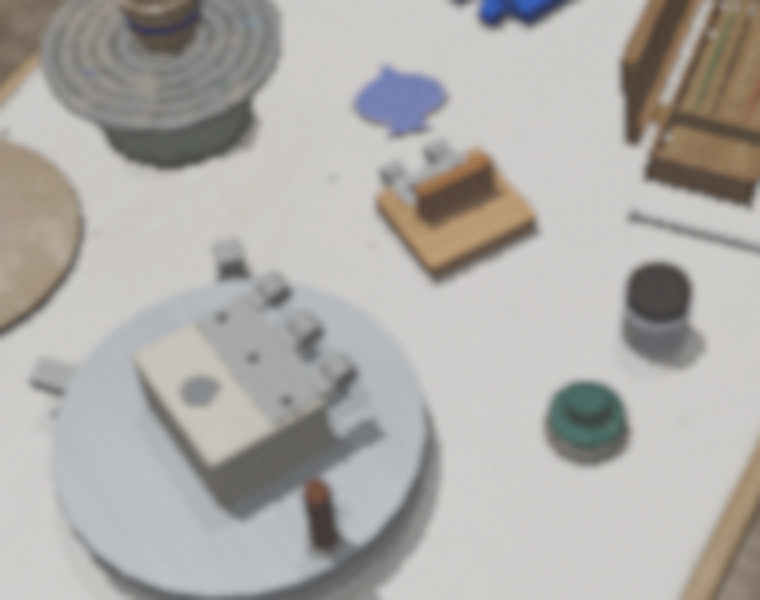

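```bash
python3 - <<'E'
from h import *
t=cam("top"); s=cam("scene")
def mask(c,lo,hi,box):
    hsv=cv2.cvtColor(c["pixels"],cv2.COLOR_RGB2HSV); m=cv2.inRange(hsv,np.array(lo),np.array(hi))
    z=np.zeros_like(m); x,y,w,h=box; z[y:y+h,x:x+w]=m[y:y+h,x:x+w]; return z
hsv=cv2.cvtColor(t["pixels"],cv2.COLOR_RGB2HSV)
for p in [(300,210),(298,202),(180,227),(203,230),(293,219)]: print(p,hsv[p[1],p[0]])
m=mask(t,(5,90,40),(18,255,255),(270,175,60,60))
cs,_=cv2.findContours(m,0,cv2.CHAIN_APPROX_NONE); k=max(cs,key=cv2.contourArea); r=cv2.minAreaRect(k); print("lid",r,cv2.contourArea(k))
print(np.round(cv2.boxPoints(r),1))
m=mask(t,(0,90,20),(15,255,255),(165,215,30,25)); M=cv2.moments(m); print("post top",M["m10"]/M["m00"],M["m01"]/M["m00"],M["m00"]/255)
m=mask(s,(0,90,20),(15,255,255),(225,262,30,28)); ys,xs=np.nonzero(m); print("post scene",xs.mean(),xs.min(),xs.max(),ys.min(),ys.max()); 
crop(s,225,255,40,40,16,"c_post"); crop(t,265,170,70,70,8,"c_lid");crop(t,165,210,40,30,16,"c_postt")
E
```

```text
(300, 210) [15 98 73]
(298, 202) [ 13 132  93]
(180, 227) [  9 130  51]
(203, 230) [102  10 131]
(293, 219) [14 83 89]
lid ((297.75, 204.25), (33.442222595214844, 29.84075164794922), 30.963754653930664) 701.5
[[275.7 208.4]
 [291.1 182.9]
 [319.8 200.1]
 [304.4 225.6]]
post top 179.03225806451613 227.1290322580645 31.0
post scene 238.58823529411765 237 240 271 275
```

View pics/c_post.png

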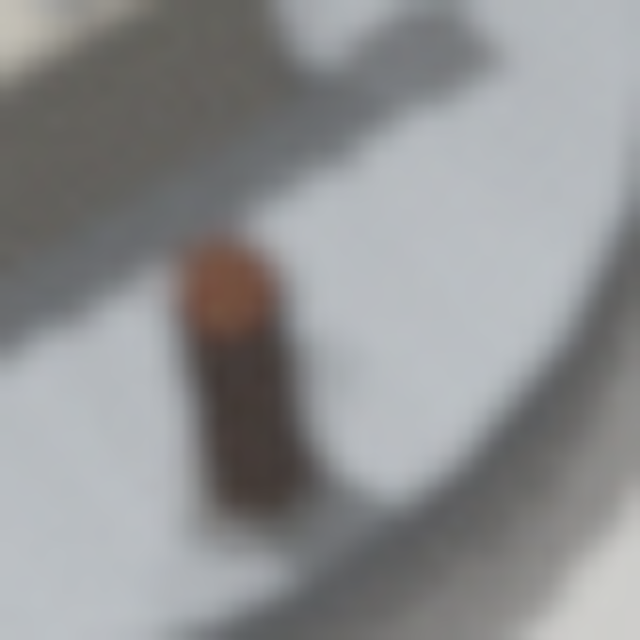

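View pics/c_lid.png

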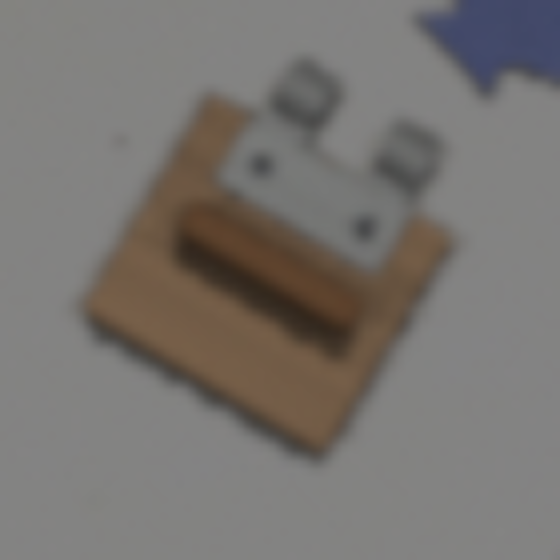

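View pics/c_postt.png

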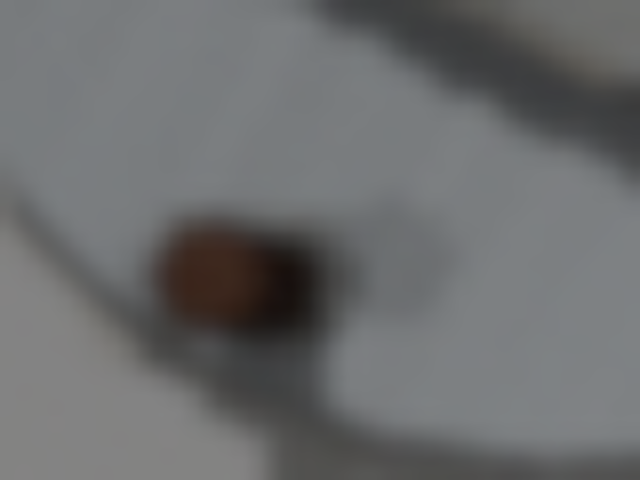

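The post's top centre is at about (177.8,226.4) in top and (238.6,272.3) in scene. The board's top corners in the lid crop are near (85,305), (210,97), (452,238) and (320,450).

```bash
python3 - <<'E'
from h import *
t=cam("top"); s=cam("scene")
P=tri([t,s],[(177.8,226.4),(238.6,272.3)]); print("post top tri",P, "onz top",onz(t,177.8,226.4,.113),"scene",onz(s,238.6,272.3,.113))
# lid
f=lambda a,b:(265+(a+.5)/8-.5,170+(b+.5)/8-.5)
cor=[onz(t,*f(*q),.022) for q in [(85,305),(210,97),(452,238),(320,450)]]
c=np.mean(cor,0); print("lid c",c,[np.linalg.norm(cor[i]-cor[(i+1)%4])*1e3 for i in range(4)])
ex=(cor[1]-cor[0]+cor[2]-cor[3]); print("lid yaw",np.degrees(np.arctan2(ex[1],ex[0])), np.degrees(np.arctan2(*(cor[1]-cor[2])[1::-1]))-90, np.degrees(np.arctan2(*(cor[0]-cor[3])[1::-1]))-90)
# handle top ends
hb=[onz(t,*f(*q),.060) for q in [(193,210),(350,307)]]; print("handle",np.mean(hb,0),hb)
kn=[onz(t,*f(*q),.022) for q in [(308,92),(412,152)]]; print("knuck top",kn, np.mean(kn,0), "expect", c+0.061*ex/np.linalg.norm(ex))
# rim: edge points brightness along rays from approx centre
g=cv2.GaussianBlur(cv2.cvtColor(t["pixels"],cv2.COLOR_RGB2HSV)[:,:,1],(0,0),1).astype(float)
C=onz(t,203,193,.048)
for it in range(3):
    pts=[]
    for a in np.radians(np.arange(0,360,3)):
        best=None
        rr=np.arange(.118,.142,.0005); uv=np.array([proj(t,C+r*np.array([np.cos(a),np.sin(a),0])) for r in rr])
        val=cv2.remap(cv2.GaussianBlur(cv2.cvtColor(t["pixels"],cv2.COLOR_RGB2GRAY),(0,0),.8).astype(np.float32),uv[:,0].astype(np.float32)[None],uv[:,1].astype(np.float32)[None],1)[0]
        d=np.gradient(val); i=np.argmin(d)
        if d[i]<-1: pts.append((C[0]+rr[i]*np.cos(a),C[1]+rr[i]*np.sin(a)))
    pts=np.array(pts)
    w=np.ones(len(pts),bool)
    for _ in range(6):
        A=np.c_[2*pts[w],np.ones(w.sum())]; x=np.linalg.lstsq(A,(pts[w]**2).sum(1),rcond=None)[0]; r=np.sqrt(x[2]+x[0]**2+x[1]**2)
        res=np.abs(np.hypot(*(pts-x[:2]).T)-r); w=res<max(.0015,2*np.median(res))
    C=np.array([x[0],x[1],.048]); print("wheel",C,r,w.sum(),len(pts))
d=P[:2]-C[:2]; print("post r,ang",np.hypot(*d),np.degrees(np.arctan2(d[1],d[0])))
for n,uv in dict(cap=(286,271),green=(250,266)).items(): print(n,onz(t,*uv,.06))
E
```

```text
post top tri [0.47661702 0.22661861 0.11191806] onz top [0.47753867 0.22694448 0.113     ] scene [0.47520281 0.22668271 0.113     ]
lid c [ 0.55127644 -0.08816872  0.022     ] [np.float64(84.96509939704956), np.float64(97.86306943039139), np.float64(87.31023164263335), np.float64(96.22978203959232)]
lid yaw -30.12504315659931 -28.991471251656343 -30.368674254129807
handle [ 0.55324812 -0.08849549  0.06      ] [array([ 0.56914807, -0.0614439 ,  0.06      ]), array([ 0.53734818, -0.11554708,  0.06      ])]
knuck top [array([ 0.61481518, -0.10121197,  0.022     ]), array([ 0.594618  , -0.13800975,  0.022     ])] [ 0.60471659 -0.11961086  0.022     ] expect [ 0.6040373  -0.11878394  0.022     ]
wheel [0.57586457 0.1774942  0.048     ] 0.12668245349102775 58 68
wheel [0.57654537 0.1771156  0.048     ] 0.1269356779747926 57 66
wheel [0.57674144 0.17699779 0.048     ] 0.12700417169077052 51 66
post r,ang 0.11174581066424813 153.637376895791
cap [ 0.36522476 -0.05882215  0.06      ]
green [0.37643524 0.03875738 0.06      ]
```

```bash
cat >> h.py <<'E'
def plan(xyz,yaw,tilt0=True):
    """measured pose -> target: shift and rotvec in tool axes"""
    o=env.get_obs(); Rc=R.from_euler('xyz',o["tool_rot"],degrees=True); p=o["tool_pos"]
    Rt=R.from_euler('xyz',[180,0,yaw],degrees=True)
    sh=Rc.inv().apply(np.array(xyz)-p); rv=(Rc.inv()*Rt).as_rotvec()
    print("t",round(o["time_s"],2),"pos",np.round(p,4),"rpy",np.round(o["tool_rot"],2),"F",np.round(o["force"],1),"w",round(o["grip_width"],4))
    print("shift",np.round(sh,4),"turn",np.round(rv,4),"rows",np.linalg.norm(sh)/.0417,np.degrees(np.linalg.norm(rv))/7.16)
E
python3 -c "
from h import *
plan((.40,-.42,.22),-33)"
```

```text
t 0.45 pos [ 0.2475 -0.601   0.2225] rpy [180.     0.   -67.61] F [0.5 0.4 0.2] w 0.0872
shift [-0.1093 -0.2099  0.0025] turn [ 1.00e-04  0.00e+00 -6.04e-01] rows 5.67567072486891 4.8336860085973505
```

{"api": "send_rows", "payload": {
  "steps": [
    [[-0.019,-0.036,0],[0,0,-0.12],0.087],
    [[-0.038,-0.072,0],[0,0,-0.24],0.087],
    [[-0.057,-0.108,0],[0,0,-0.36],0.087],
    [[-0.076,-0.144,0],[0,0,-0.48],0.087],
    [[-0.095,-0.18,0],[0,0,-0.6],0.087]
  ]
}}

```text
time_s: 0.87
tool_pos: [0.3788, -0.4431, 0.2228]
tool_rot: [180.0, -0.0, -32.9]
force: [-0.1, -0.3, -0.3]
grip_width: 0.0871
```

```bash
python3 -c "
from h import *
plan((.50,-.26,.22),0)"
```

```text
t 0.87 pos [ 0.3788 -0.4431  0.2228] rpy [ 1.7997e+02 -3.0000e-02 -3.2910e+01] F [-0.1 -0.3 -0.3] w 0.0871
shift [ 0.0023 -0.2195  0.0027] turn [ 6.000e-04 -5.000e-04 -5.743e-01] rows 5.265547789421807 4.595963292085474
```

{"api": "send_rows", "payload": {
  "steps": [
    [[0,-0.041,0],[0,0,-0.12],0.087],
    [[0,-0.082,0],[0,0,-0.24],0.087],
    [[0,-0.123,0],[0,0,-0.36],0.087],
    [[0,-0.164,0],[0,0,-0.48],0.087],
    [[0,-0.205,0],[0,0,-0.574],0.087]
  ]
}}

```text
time_s: 1.28
tool_pos: [0.491, -0.2714, 0.223]
tool_rot: [180.0, -0.0, -0.0]
force: [1.1, -0.5, -0.5]
grip_width: 0.0867
```

```bash
python3 -c "
from h import *
plan((.51,-.06,.22),32)"
```

```text
t 1.28 pos [ 0.491  -0.2714  0.223 ] rpy [ 1.7995e+02 -3.0000e-02 -2.0000e-02] F [ 1.1 -0.5 -0.5] w 0.0867
shift [ 0.0189 -0.2114  0.0028] turn [ 1.000e-03 -3.000e-04 -5.589e-01] rows 5.090552586110089 4.472663928004171
```

{"api": "send_rows", "payload": {
  "steps": [
    [[0.004,-0.04,0],[0,0,-0.112],0.087],
    [[0.008,-0.081,0],[0,0,-0.224],0.087],
    [[0.012,-0.122,0],[0,0,-0.336],0.087],
    [[0.016,-0.163,0],[0,0,-0.448],0.087],
    [[0.019,-0.204,0],[0,0,-0.56],0.087]
  ]
}}

```text
time_s: 1.7
tool_pos: [0.5104, -0.0673, 0.2229]
tool_rot: [179.9, -0.0, 32.1]
force: [1.2, 0.9, -0.1]
grip_width: 0.0866
```

```bash
python3 -c "
from h import *
plan((.4766,.1266,.22),64)"
```

```text
t 1.7 pos [ 0.5104 -0.0673  0.2229] rpy [ 1.7994e+02 -2.0000e-02  3.2050e+01] F [ 1.2  0.9 -0.1] w 0.0866
shift [ 0.0743 -0.1823  0.0027] turn [ 0.0011 -0.     -0.5576] rows 4.720462991770455 4.461718265467474
```

{"api": "send_rows", "payload": {
  "steps": [
    [[0.015,-0.036,0],[0,0,-0.112],0.087],
    [[0.03,-0.073,0],[0,0,-0.224],0.087],
    [[0.045,-0.11,0],[0,0,-0.336],0.087],
    [[0.06,-0.146,0],[0,0,-0.448],0.087],
    [[0.074,-0.182,0],[0,0,-0.558],0.087]
  ]
}}

```text
time_s: 2.12
tool_pos: [0.477, 0.1263, 0.2229]
tool_rot: [179.9, 0.0, 64.0]
force: [0.6, -0.4, -0.1]
grip_width: 0.0867
```

```bash
python3 -c "
from h import *
plan((.4766,.2266,.2),64)
w=cam('wrist','d_wrist')
print(proj(w,(.4766,.2266,.113)))"
```

```text
t 2.12 pos [0.477  0.1263 0.2229] rpy [179.92   0.    64.03] F [ 0.6 -0.4 -0.1] w 0.0867
shift [ 0.09   -0.0443  0.0228] turn [0.0014 0.0001 0.0005] rows 2.4666733744583524 0.011522073167339601
[387.64622612 159.09880575]
```

View pics/d_wrist.png

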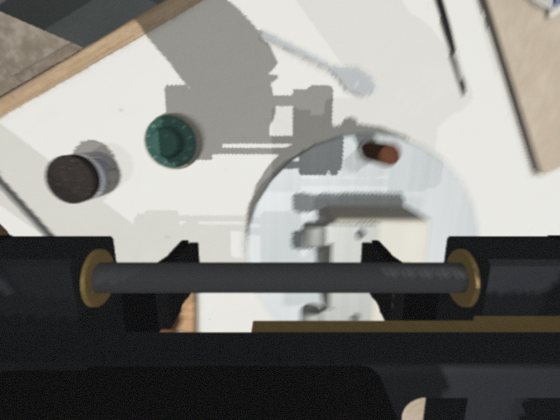

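The post's top shows at about (386,153) in the wrist view, against (388,159) predicted. That is 4–5 mm off, along the pad width, so it's tolerable. I'll check it by ray.

```bash
python3 -c "
from h import *
w=cam('wrist')
crop(w,340,120,80,60,8,'d_c')
print(onz(w,386,153,.113),w['position'])"
```

```text
[0.46743381 0.23765438 0.113     ] [0.4139592  0.16275908 0.38653943]
```

View pics/d_c.png

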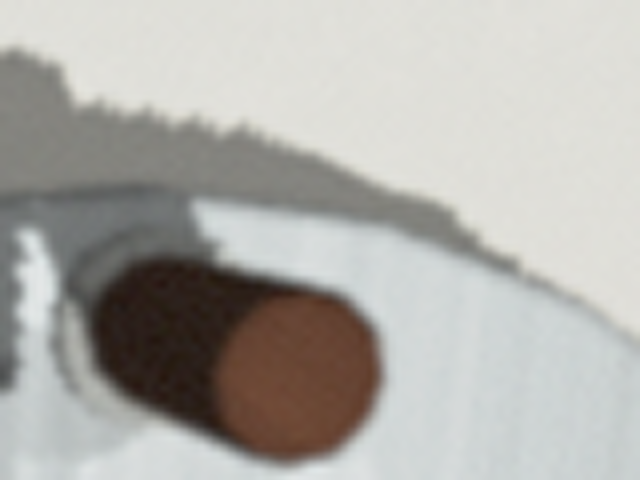

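```bash
python3 -c "
from h import *
w=cam('wrist')
print(onz(w,376.6,166.7,.113),w['position'],proj(w,(.4766,.2266,.113)))
plan((.4766,.2266,.15),64)"
```

```text
[0.47644086 0.22251266 0.113     ] [0.41512059 0.15993268 0.38642891] [381.17997556 164.78013143]
t 2.27 pos [0.4767 0.1283 0.2231] rpy [ 1.7994e+02 -4.0000e-02  6.4130e+01] F [ 0.4 -0.2  1.3] w 0.0868
shift [ 0.0884 -0.0431  0.0731] turn [ 0.001  -0.0006  0.0022] rows 2.9381636189854525 0.019858391601443915
```

{"api": "send_rows", "payload": {
  "steps": [
    [[0.029,-0.014,0.01],[0,0,0],0.087],
    [[0.058,-0.028,0.03],[0,0,0],0.087],
    [[0.087,-0.0425,0.05],[0,0,0],0.087],
    [[0.087,-0.0425,0.07],[0,0,0],0.087],
    [[0.087,-0.0425,0.073],[0,0,0],0.087]
  ]
}}

```text
time_s: 2.68
tool_pos: [0.476, 0.2209, 0.1462]
tool_rot: [-179.7, 0.2, 63.8]
force: [-0.6, -1.0, -0.7]
grip_width: 0.0869
```

```bash
python3 -c "
from h import *
plan((.4765,.225,.0713),64)
w=cam('wrist','e_wrist');t=cam('top');crop(t,140,120,200,150,4,'e_top')"
```

```text
t 2.68 pos [0.476  0.2209 0.1462] rpy [-179.74    0.2    63.81] F [-0.6 -1.  -0.7] w 0.0869
shift [ 0.0041 -0.001   0.0749] turn [-0.0045  0.0035 -0.0034] rows 1.7999780467632456 0.05312618462616523
```

View pics/e_wrist.png

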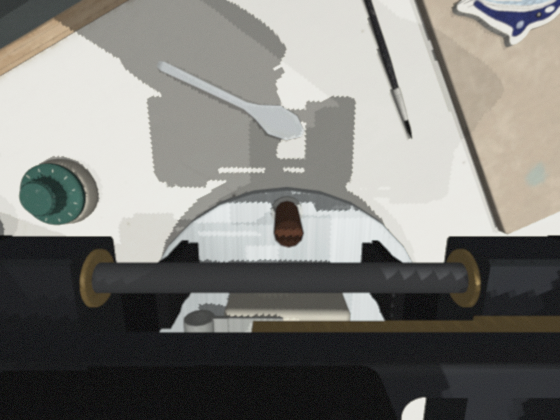

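The post sits between the fingers, at about (288,238). I'll descend and close.

{"api": "send_rows", "payload": {
  "steps": [
    [[0.003,-0.001,0.025],[0,0,0],0.087],
    [[0.003,-0.001,0.05],[0,0,0],0.087],
    [[0.003,-0.001,0.073],[0,0,0],0.087],
    [[0.003,-0.001,0.073],[0,0,0],0.087],
    [[0.003,-0.001,0.073],[0,0,0],0.04]
  ]
}}

```text
time_s: 3.2
tool_pos: [0.4792, 0.2226, 0.077]
tool_rot: [180.0, 0.1, 63.5]
force: [-0.4, -0.7, 1.0]
grip_width: 0.0843
```

{"api": "send_rows", "payload": {
  "steps": [
    [[0,0,0],[0,0,0],0.01],
    [[0,0,0],[0,0,0],0.01],
    [[0,0,0],[0,0,0],0.01],
    [[0,0,0],[0,0,0],0.01],
    [[0,0,0],[0,0,0],0.01]
  ],
  "grip_force": 15
}}

```text
time_s: 3.62
tool_pos: [0.4789, 0.2245, 0.0773]
tool_rot: [179.9, -0.0, 63.7]
force: [-0.3, -0.9, 0.6]
grip_width: 0.0548
```

```bash
python3 -c "
from h import *
plan((.4765,.225,.0713),64)
w=cam('wrist','f_wrist')"
```

```text
t 3.62 pos [0.4789 0.2245 0.0773] rpy [ 1.7993e+02 -3.0000e-02  6.3710e+01] F [-0.3 -0.9  0.6] w 0.0548
shift [-0.0006 -0.0024  0.006 ] turn [ 0.0012 -0.0006 -0.0051] rows 0.1547138462813775 0.04246619630891194
```

View pics/f_wrist.png

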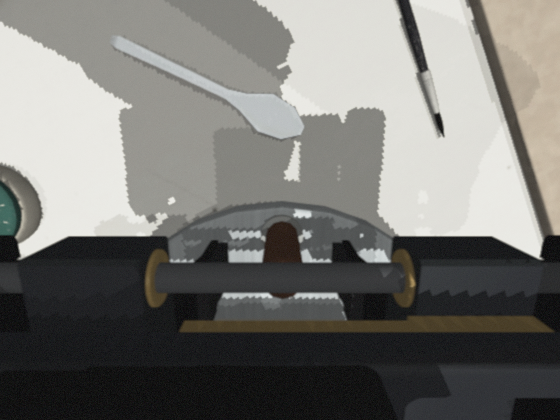

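The post at about (283,260) is centred between the closing fingers. I'll keep closing and go 6 mm lower.

{"api": "send_rows", "payload": {
  "steps": [
    [[0,-0.002,0.006],[0,0,0],0.01],
    [[0,-0.002,0.006],[0,0,0],0.01],
    [[0,-0.002,0.006],[0,0,0],0.01],
    [[0,-0.002,0.006],[0,0,0],0.01],
    [[0,-0.002,0.006],[0,0,0],0.01]
  ]
}}

```text
time_s: 4.08
tool_pos: [0.4766, 0.2257, 0.0704]
tool_rot: [-180.0, -0.0, 63.7]
force: [0.1, 2.3, -0.9]
grip_width: 0.0195
```

{"api": "send_rows", "payload": {
  "steps": [
    [[0,0,0],[0,0,0],0.01],
    [[0,0,0],[0,0,0],0.01],
    [[0,0,0],[0,0,0],0.01],
    [[0,0,0],[0,0,0],0.01],
    [[0,0,0],[0,0,0],0.01]
  ]
}}

```text
time_s: 4.5
tool_pos: [0.4765, 0.2255, 0.0705]
tool_rot: [-180.0, -0.0, 63.7]
force: [0.6, 1.8, -2.1]
grip_width: 0.0195
```

{"api": "send_rows", "payload": {
  "steps": [
    [[0.0111,0.0006,0],[0,0,0.1],0.01],
    [[0.0222,0.0022,0],[0,0,0.2],0.01],
    [[0.033,0.005,0],[0,0,0.3],0.01],
    [[0.0434,0.0088,0],[0,0,0.4],0.01],
    [[0.0535,0.0137,0],[0,0,0.5],0.01]
  ]
}}

```text
time_s: 4.92
tool_pos: [0.5118, 0.267, 0.0704]
tool_rot: [180.0, 0.2, 34.8]
force: [-3.5, -1.4, 3.4]
grip_width: 0.0198
```

```bash
python3 -c "
from h import *
t=cam('top');crop(t,140,120,200,150,4,'g_top');plan((.4765,.225,.0713),64)
"
```

```text
t 4.97 pos [0.5141 0.2685 0.0705] rpy [-1.7997e+02 -7.0000e-02  3.4520e+01] F [ 1.9  1.1 -0.9] w 0.0197
shift [-0.0556  0.0145 -0.0009] turn [-1.000e-04 -1.300e-03 -5.145e-01] rows 1.3781858673321228 4.117282801960358
```

View pics/g_top.png

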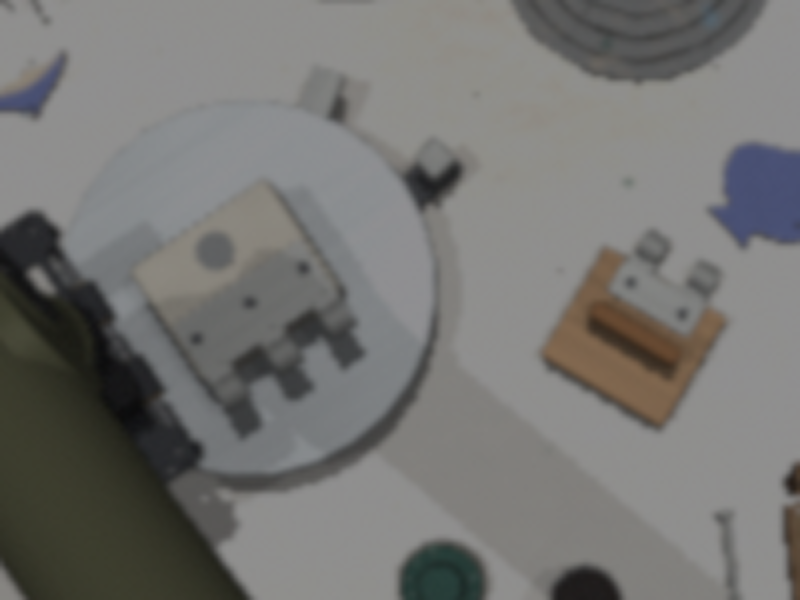

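The wheel follows. The lug is now at (325,90) and the stop at (435,163), with about 25° left.

{"api": "send_rows", "payload": {
  "steps": [
    [[0.0078,0.0003,0],[0,0,0.07],0.01],
    [[0.0156,0.0011,0],[0,0,0.14],0.01],
    [[0.0232,0.0024,0],[0,0,0.21],0.01],
    [[0.0308,0.0043,0],[0,0,0.28],0.01],
    [[0.0382,0.0067,0],[0,0,0.35],0.01]
  ]
}}

```text
time_s: 5.38
tool_pos: [0.547, 0.2835, 0.0705]
tool_rot: [180.0, 0.1, 15.0]
force: [-2.5, -0.0, 0.8]
grip_width: 0.0195
```

```bash
python3 -c "
from h import *
t=cam('top');crop(t,200,120,70,60,10,'g2_top');plan((.4765,.225,.0713),64)
"
```

```text
t 5.43 pos [0.5488 0.2839 0.0705] rpy [-1.7997e+02 -3.0000e-02  1.4720e+01] F [ 0.9  1.9 -0.2] w 0.0197
shift [-0.0849  0.0386 -0.0009] turn [-3.000e-04 -7.000e-04 -8.601e-01] rows 2.236702070443989 6.882871666365626
```

View pics/g2_top.png

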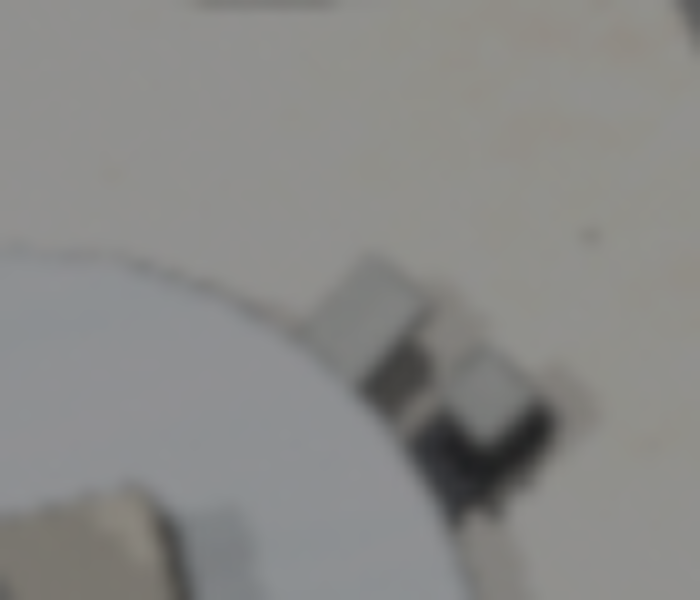

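{"api": "send_rows", "payload": {
  "steps": [
    [[0.0022,0,0],[0,0,0.02],0.01],
    [[0.0045,0.0001,0],[0,0,0.04],0.01],
    [[0.0067,0.0002,0],[0,0,0.06],0.01],
    [[0.0089,0.0004,0],[0,0,0.08],0.01],
    [[0.0089,0.0004,0],[0,0,0.08],0.01]
  ]
}}

```text
time_s: 5.85
tool_pos: [0.5566, 0.2856, 0.0705]
tool_rot: [-180.0, -0.0, 10.4]
force: [-1.2, 1.6, -1.0]
grip_width: 0.0193
```

```bash
python3 -c "
from h import *
t=cam('top');crop(t,200,120,70,60,10,'g3_top');plan((.4765,.225,.0713),64)
"
```

```text
t 5.9 pos [0.5566 0.2856 0.0705] rpy [-1.7999e+02 -2.0000e-02  1.0430e+01] F [ 0.6  1.1 -0.3] w 0.0195
shift [-0.0898  0.0451 -0.0008] turn [ 0.00e+00 -4.00e-04 -9.35e-01] rows 2.408930417185785 7.482202982255357
```

View pics/g3_top.png

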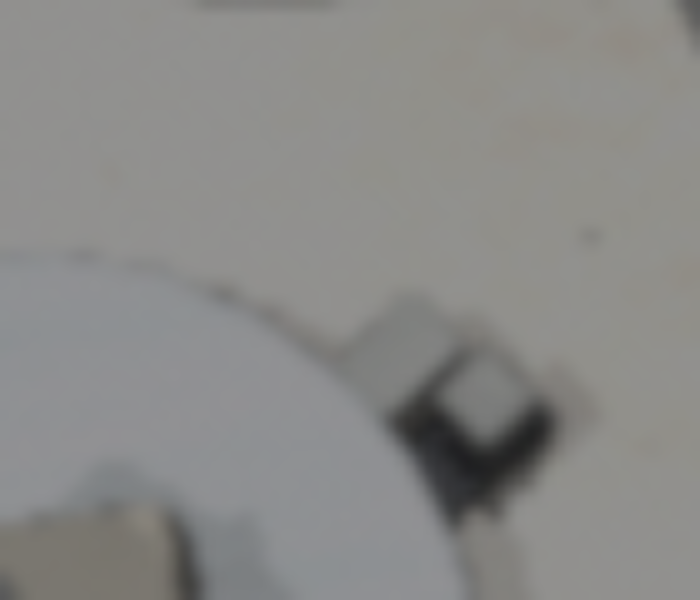

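The gap is nearly closed, but there is no contact force yet. I'll creep on.

{"api": "send_rows", "payload": {
  "steps": [
    [[0.0011,0,0],[0,0,0.01],0.01],
    [[0.0022,0,0],[0,0,0.02],0.01],
    [[0.0033,0.0001,0],[0,0,0.03],0.01],
    [[0.0044,0.0001,0],[0,0,0.04],0.01],
    [[0.0044,0.0001,0],[0,0,0.04],0.01]
  ]
}}

```text
time_s: 6.32
tool_pos: [0.5578, 0.2856, 0.0704]
tool_rot: [179.9, 0.4, 8.2]
force: [-9.9, -3.8, 6.7]
grip_width: 0.0195
```

Contact at about 10 N. I'll press a touch more to seat it fully.

{"api": "send_rows", "payload": {
  "steps": [
    [[0.002,0,0],[0,0,0],0.01],
    [[0.003,0,0],[0,0,0],0.01],
    [[0.003,0,0],[0,0,0],0.01],
    [[0.003,0,0],[0,0,0],0.01],
    [[0.003,0,0],[0,0,0],0.01]
  ]
}}

```text
time_s: 6.73
tool_pos: [0.5578, 0.2855, 0.0703]
tool_rot: [179.8, 0.7, 8.2]
force: [-15.9, -5.3, 11.5]
grip_width: 0.0195
```

```bash
python3 -c "
from h import *
t=cam('top');crop(t,200,120,70,60,10,'g4_top');plan((.558,.285,.0713),10)
"
```

```text
t 6.78 pos [0.5578 0.2856 0.0703] rpy [179.76   0.68   8.23] F [-17.6  -5.4  11.9] w 0.0197
shift [ 0.0001  0.0006 -0.001 ] turn [ 0.004   0.0119 -0.0308] rows 0.028649589251036965 0.2660381384618767
```

View pics/g4_top.png

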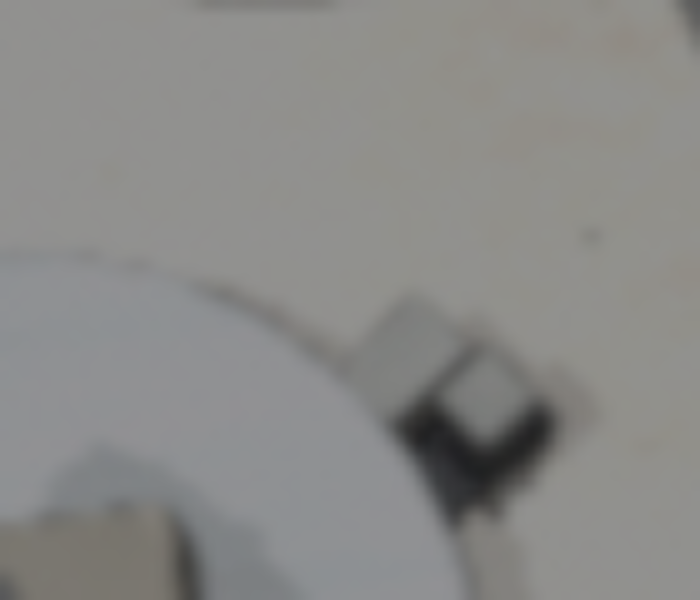

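The lug rests against the stop at (440,370) with a hairline shadow, and 17 N produces no motion. I'll release while keeping a slight forward bias.

{"api": "send_rows", "payload": {
  "steps": [
    [[-0.003,0,0],[0,0,0],0.01],
    [[-0.003,0,0],[0,0,0],0.05],
    [[-0.003,0,0],[0,0,0],0.06],
    [[-0.003,0,0],[0,0,0],0.06],
    [[-0.003,0,0],[0,0,0],0.06]
  ]
}}

```text
time_s: 7.2
tool_pos: [0.5618, 0.286, 0.0707]
tool_rot: [180.0, -0.1, 8.1]
force: [-0.1, 0.0, 0.6]
grip_width: 0.0385
```

{"api": "send_rows", "payload": {
  "steps": [
    [[-0.003,0,-0.005],[0,0,0],0.06],
    [[-0.003,0,-0.035],[0,0,0],0.06],
    [[-0.003,0,-0.07],[0,0,0],0.06],
    [[-0.003,0,-0.11],[0,0,0],0.06],
    [[-0.003,0,-0.14],[0,0,0],0.06]
  ]
}}

```text
time_s: 7.62
tool_pos: [0.5584, 0.2864, 0.2141]
tool_rot: [-179.9, -0.2, 8.1]
force: [0.3, 0.9, 0.5]
grip_width: 0.0593
```

```bash
python3 -c "
from h import *
plan((.56,.10,.24),-10)
"
```

```text
t 7.62 pos [0.5584 0.2864 0.2141] rpy [-1.7995e+02 -1.7000e-01  8.1400e+00] F [0.3 0.9 0.5] w 0.0593
shift [-0.0247  0.1847 -0.0261] turn [-0.0014 -0.0029  0.3166] rows 4.511960609815041 2.5336800923481304
```

{"api": "send_rows", "payload": {
  "steps": [
    [[-0.005,0.037,-0.005],[0,0,0.063],0.08],
    [[-0.01,0.074,-0.01],[0,0,0.126],0.08],
    [[-0.015,0.111,-0.01],[0,0,0.19],0.08],
    [[-0.02,0.148,-0.01],[0,0,0.253],0.08],
    [[-0.025,0.185,-0.01],[0,0,0.316],0.08]
  ]
}}

```text
time_s: 8.03
tool_pos: [0.5593, 0.0975, 0.2214]
tool_rot: [-180.0, -0.1, -10.1]
force: [0.9, -0.3, 0.6]
grip_width: 0.0787
```

```bash
python3 -c "
from h import *
plan((.50,-.07,.21),-30)
"
```

```text
t 8.03 pos [0.5593 0.0975 0.2214] rpy [-1.800e+02 -1.000e-01 -1.014e+01] F [ 0.9 -0.3  0.6] w 0.0787
shift [-0.0289  0.1753  0.0113] turn [-3.000e-04 -1.800e-03  3.466e-01] rows 4.268933021058906 2.773938478654876
```

```bash
python3 -c "
from h import *
plan((.517,-.148,.21),-30)
"
```

```text
t 8.03 pos [0.5593 0.0975 0.2214] rpy [-1.800e+02 -1.000e-01 -1.014e+01] F [ 0.9 -0.3  0.6] w 0.0787
shift [0.0016 0.2491 0.0114] turn [-3.000e-04 -1.800e-03  3.466e-01] rows 5.979487838348838 2.773938478654876
```

{"api": "send_rows", "payload": {
  "steps": [
    [[0,0.041,0],[0,0,0.07],0.06],
    [[0,0.082,0],[0,0,0.14],0.06],
    [[0.001,0.123,0.005],[0,0,0.21],0.06],
    [[0.001,0.164,0.01],[0,0,0.28],0.06],
    [[0.002,0.205,0.011],[0,0,0.346],0.06]
  ]
}}

```text
time_s: 8.45
tool_pos: [0.5248, -0.105, 0.2096]
tool_rot: [180.0, -0.0, -30.0]
force: [0.5, -0.8, -0.6]
grip_width: 0.0613
```

{"api": "send_rows", "payload": {
  "steps": [
    [[0.014,0.02,0],[0,0,0],0.06],
    [[0.014,0.042,0],[0,0,0],0.06],
    [[0.014,0.042,0],[0,0,0],0.06],
    [[0.014,0.042,0],[0,0,0],0.06],
    [[0.014,0.042,0],[0,0,0],0.06]
  ]
}}

```text
time_s: 8.87
tool_pos: [0.5175, -0.1453, 0.21]
tool_rot: [-180.0, -0.0, -29.7]
force: [0.2, 1.1, -0.6]
grip_width: 0.0599
```

```bash
python3 -c "
from h import *
w=cam('wrist','i_wrist');t=cam('top','i_top');crop(t,140,120,200,150,4,'i_topc')
plan((.552,-.088,.13),-30)
print(proj(w,(.5525,-.0883,.06)))
"
```

```text
t 8.97 pos [ 0.5176 -0.1447  0.2098] rpy [-1.7996e+02 -3.0000e-02 -2.9640e+01] F [ 0.8 -0.2  0.2] w 0.0599
shift [ 0.0018 -0.0662  0.0799] turn [-0.0006 -0.0005  0.0063] rows 2.4891168772307335 0.05114487593890654
[281.5585436 131.2343915]
```

View pics/i_wrist.png

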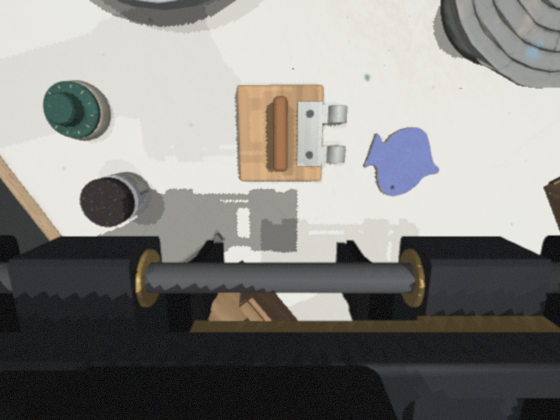

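View pics/i_topc.png

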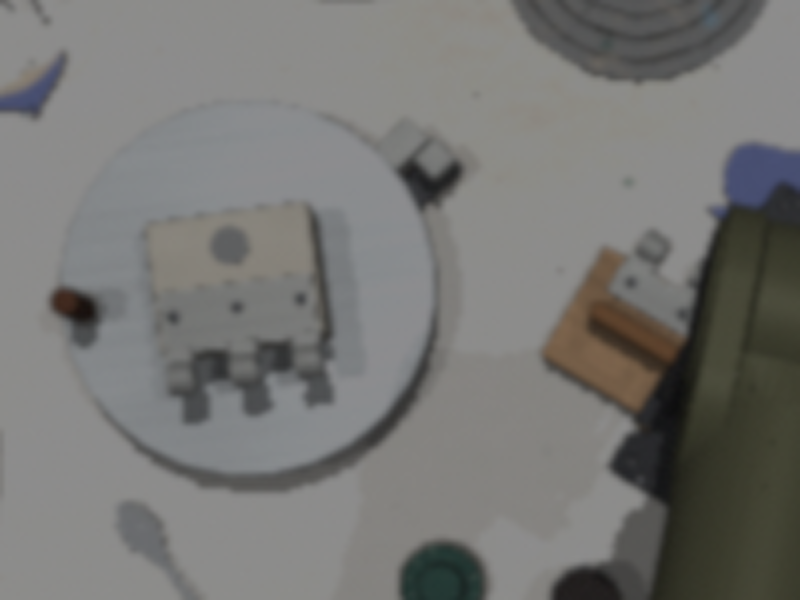

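The wheel stays home in the top view. The wrist view shows the handle at (281,133), against (281.6,131) predicted. The board corners are near (238,86), (323,86), (322,182) and (239,181).

```bash
python3 - <<'E'
from h import *
w=cam("wrist"); crop(w,225,70,140,125,6,"j_c")
hsv=cv2.cvtColor(w["pixels"],cv2.COLOR_RGB2HSV); m=cv2.inRange(hsv,np.array((5,70,60)),np.array((25,255,255))); z=np.zeros_like(m); z[75:195,225:335]=m[75:195,225:335]
k=max(cv2.findContours(z,0,cv2.CHAIN_APPROX_NONE)[0],key=cv2.contourArea); r=cv2.minAreaRect(k); b=cv2.boxPoints(r); print(r,b)
P=[onz(w,*q,.022) for q in b]; print(np.mean(P,0),[np.linalg.norm(P[i]-P[(i+1)%4]) for i in range(4)])
for i in range(4):
    d=P[(i+1)%4]-P[i]; print(np.degrees(np.arctan2(d[1],d[0])))
m=cv2.inRange(hsv,np.array((5,150,30)),np.array((25,255,190))); z=np.zeros_like(m); z[90:180,265:295]=m[90:180,265:295]
k=max(cv2.findContours(z,0,cv2.CHAIN_APPROX_NONE)[0],key=cv2.contourArea); r=cv2.minAreaRect(k);print("handle",r); print(onz(w,*r[0],.06))
plan((.552,-.088,.13),-30)
E
```

```text
((279.5, 133.0), (94.0, 85.0), 90.0) [[237.  86.]
 [322.  86.]
 [322. 180.]
 [237. 180.]]
[ 0.54926707 -0.08955459  0.022     ] [np.float64(0.08704130309218236), np.float64(0.0967884545046453), np.float64(0.09324829238836373), np.float64(0.09673579579241313)]
-29.61054693699404
-117.79654038923204
150.3555174798813
58.5274794873465Traceback (most recent call last):
  File "<stdin>", line 9, in <module>
ValueError: max() iterable argument is empty
```

View pics/j_c.png

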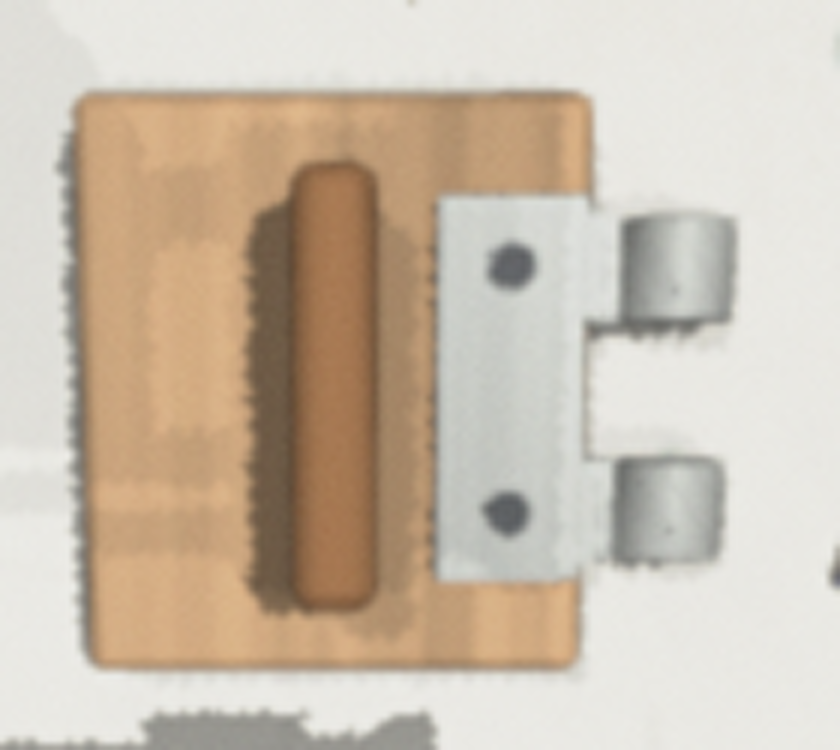

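The lid yaw equals the tool yaw to within about 0.2°. The handle centre is at (280.3,133.7). I'll go over it.

{"api": "send_rows", "payload": {
  "steps": [
    [[0.001,-0.022,0.02],[0,0,0],0.06],
    [[0.002,-0.045,0.05],[0,0,0],0.06],
    [[0.002,-0.066,0.08],[0,0,0],0.06],
    [[0.002,-0.066,0.08],[0,0,0],0.06],
    [[0.002,-0.066,0.08],[0,0,0],0.06]
  ]
}}

```text
time_s: 9.43
tool_pos: [0.5506, -0.0876, 0.1278]
tool_rot: [180.0, 0.2, -29.5]
force: [-0.1, -0.9, 0.9]
grip_width: 0.0596
```

```bash
python3 -c "
from h import *
w=cam('wrist','k_wrist')
plan((.5522,-.0885,.027),-29.7)
"
```

```text
t 9.48 pos [ 0.5515 -0.0894  0.1294] rpy [ 1.7997e+02  4.0000e-02 -2.9660e+01] F [ 0.6 -0.   1.2] w 0.06
shift [ 0.0002 -0.0011  0.1024] turn [0.0004 0.0007 0.0007] rows 2.4566912318978926 0.008711739748164443
```

View pics/k_wrist.png

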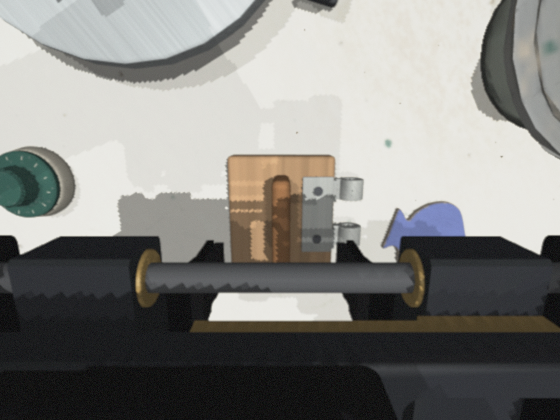

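The handle at column 281 is centred between the fingers. I'll descend 0.101 and close.

{"api": "send_rows", "payload": {
  "steps": [
    [[0,-0.001,0.03],[0,0,0],0.06],
    [[0,-0.001,0.06],[0,0,0],0.06],
    [[0,-0.001,0.085],[0,0,0],0.06],
    [[0,-0.001,0.1],[0,0,0],0.06],
    [[0,-0.001,0.1],[0,0,0],0.06]
  ]
}}

```text
time_s: 9.9
tool_pos: [0.5502, -0.0906, 0.0277]
tool_rot: [179.9, 0.2, -29.9]
force: [-0.8, -0.2, -0.5]
grip_width: 0.06
```

{"api": "send_rows", "payload": {
  "steps": [
    [[0,0,0],[0,0,0],0.0],
    [[0,0,0],[0,0,0],0.0],
    [[0,0,0],[0,0,0],0.0],
    [[0,0,0],[0,0,0],0.0],
    [[0,0,0],[0,0,0],0.0]
  ],
  "grip_force": 40
}}

```text
time_s: 10.32
tool_pos: [0.5529, -0.0896, 0.0308]
tool_rot: [-180.0, -0.1, -29.8]
force: [0.1, 0.1, 0.2]
grip_width: 0.0341
```

{"api": "send_rows", "payload": {
  "steps": [
    [[0,0,0],[0,0,0],0.0],
    [[0,0,0],[0,0,0],0.0],
    [[0,0,0],[0,0,0],0.0],
    [[0,0,0],[0,0,0],0.0],
    [[0,0,0],[0,0,0],0.0]
  ]
}}

```text
time_s: 10.73
tool_pos: [0.5515, -0.0889, 0.0296]
tool_rot: [180.0, 0.1, -29.8]
force: [-3.1, 1.3, 4.1]
grip_width: 0.0139
```

{"api": "send_rows", "payload": {
  "steps": [
    [[0,0,-0.02],[0,0,0],0.0],
    [[0,0,-0.05],[0,0,0],0.0],
    [[0,0,-0.08],[0,0,0],0.0],
    [[0,0,-0.12],[0,0,0],0.0],
    [[0,0,-0.16],[0,0,0],0.0]
  ]
}}

```text
time_s: 11.15
tool_pos: [0.551, -0.0894, 0.1896]
tool_rot: [180.0, 0.1, -29.8]
force: [0.8, -0.0, -1.6]
grip_width: 0.0135
```

{"api": "send_rows", "payload": {
  "steps": [
    [[0,0,-0.02],[0,0,0],0.0],
    [[0,0,-0.02],[0,0,0],0.0],
    [[0,0,-0.02],[0,0,0],0.0],
    [[0,0,-0.02],[0,0,0],0.0],
    [[0,0,-0.02],[0,0,0],0.0]
  ]
}}

```text
time_s: 11.57
tool_pos: [0.5505, -0.0893, 0.2068]
tool_rot: [179.9, 0.2, -29.8]
force: [-0.5, 0.3, -3.1]
grip_width: 0.0135
```

```bash
python3 - <<'E'
from h import *
w=cam('wrist','l_wrist');s=cam('scene','l_scene');t=cam('top');crop(t,140,120,200,150,4,"l_top")
crop(s,160,130,190,150,4,"l_scenec")
plan((.5522,-.0885,.027),-29.7)
E
```

```text
t 11.72 pos [ 0.5512 -0.0893  0.2078] rpy [ 1.7995e+02  1.6000e-01 -2.9790e+01] F [-0.4 -0.4 -2.6] w 0.0136
shift [ 0.001  -0.0013  0.1808] turn [ 0.0009  0.0028 -0.0016] rows 4.335204245048023 0.02666831980797641
```

View pics/l_wrist.png

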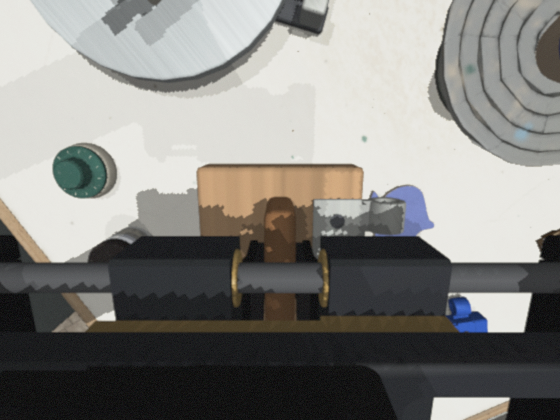

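View pics/l_scenec.png

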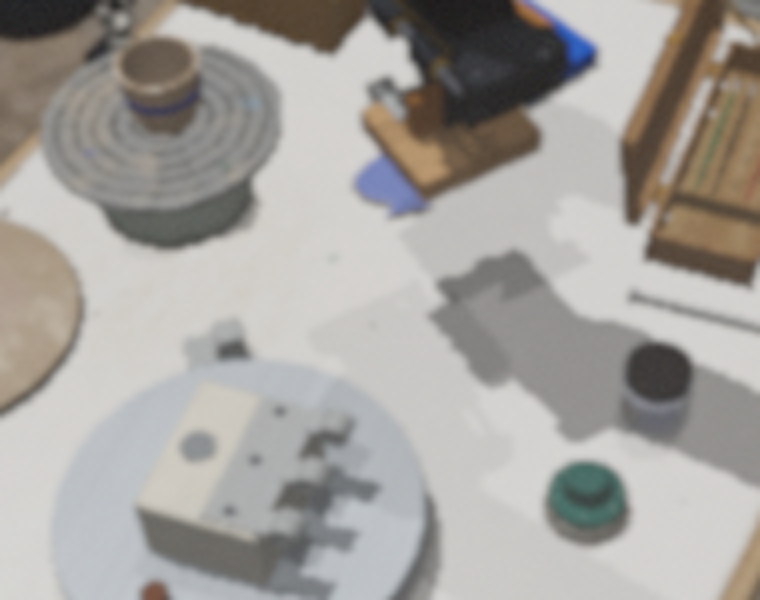

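View pics/l_top.png

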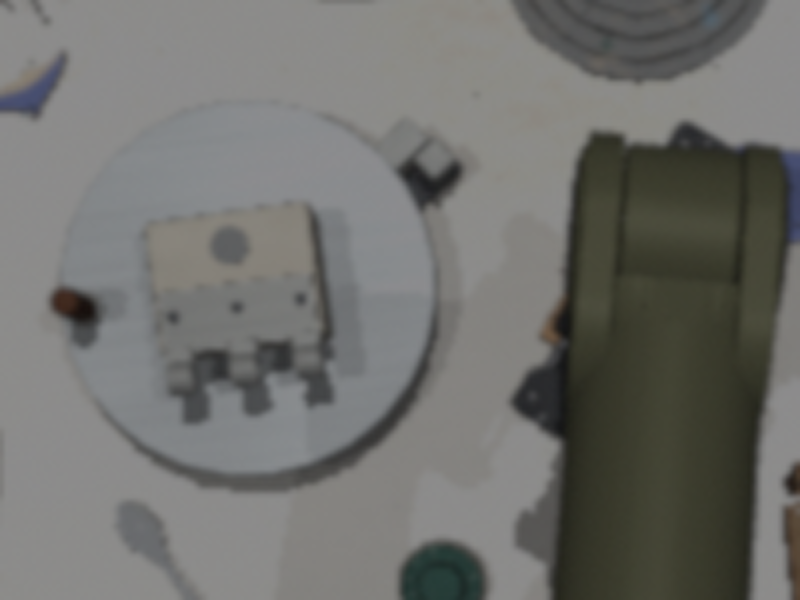

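The lid is held level, and in the top crop the wheel is home, with screws at (173,317), (237,307) and (301,299) and knuckles at (181,375), (243,363) and (306,353). Next I'll measure the fixed hinge from top and scene.

```bash
python3 - <<'E'
from h import *
w=cam('wrist');s=cam('scene');t=cam('top')
f=lambda a,b:(140+(a+.5)/4-.5,120+(b+.5)/4-.5)
S=[onz(t,*f(*q),.111) for q in [(173,317),(237,307),(301,299)]]; print("screws",np.round(S,4)); d=S[0]-S[2]; print("yaw",np.degrees(np.arctan2(d[1],d[0]))-90, np.linalg.norm(d))
K=[onz(t,*f(*q),.116) for q in [(181,372),(243,362),(306,353)]]; print("kn",np.round(K,4)); d=K[0]-K[2]; print("yaw",np.degrees(np.arctan2(d[1],d[0]))-90, np.linalg.norm(d))
B=[onz(t,*f(*q),.108) for q in [(147,225),(310,203)]];d=B[0]-B[1]; print("yaw",np.degrees(np.arctan2(d[1],d[0]))-90, np.linalg.norm(d))
crop(t,170,165,60,60,10,"m_t"); crop(s,190,220,70,65,10,"m_s")
plan((.47,.077,.25),9.5)
# lid offset
o=env.get_obs(); Rc=R.from_euler('xyz',o["tool_rot"],degrees=True)
print("edge", Rc.inv().apply(onz(w,280,165,.2)-o["tool_pos"]), "screw",Rc.inv().apply(onz(w,337,222,.2005)-o["tool_pos"]))
crop(w,190,155,230,85,3,"m_w")
E
```

```text
screws [[0.5501 0.2165 0.111 ]
 [0.5576 0.1747 0.111 ]
 [0.5639 0.133  0.111 ]]
yaw 9.400792134859188 0.08462573422644609
kn [[0.5138 0.2091 0.116 ]
 [0.5213 0.1689 0.116 ]
 [0.5282 0.128  0.116 ]]
yaw 10.024450186642412 0.08236523186977326
yaw 9.110118186203579 0.10816575060561259
t 11.87 pos [ 0.5518 -0.0893  0.2088] rpy [ 1.7998e+02  6.0000e-02 -2.9790e+01] F [ 0.1  0.2 -3. ] w 0.0136
shift [-0.1536 -0.1037 -0.041 ] turn [-0.      0.0012 -0.6857] rows 4.551821422514316 5.486851847595832
edge [-0.00033292 -0.04859553  0.00881372] screw [ 0.03101247 -0.01751433  0.0082909 ]
```

View pics/m_t.png

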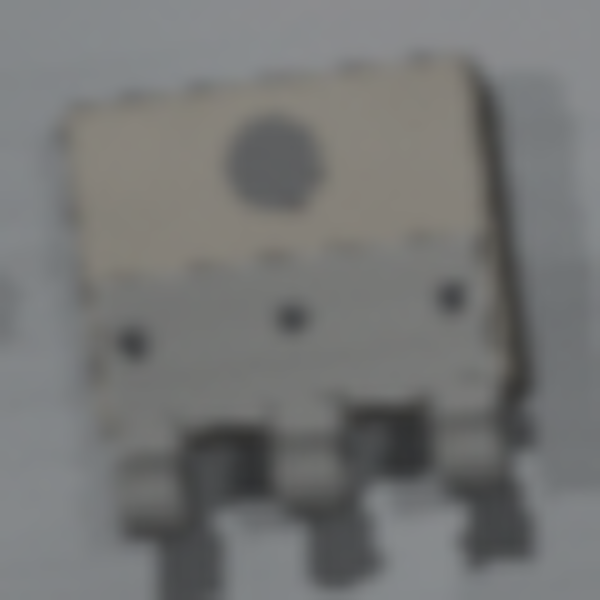

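View pics/m_s.png

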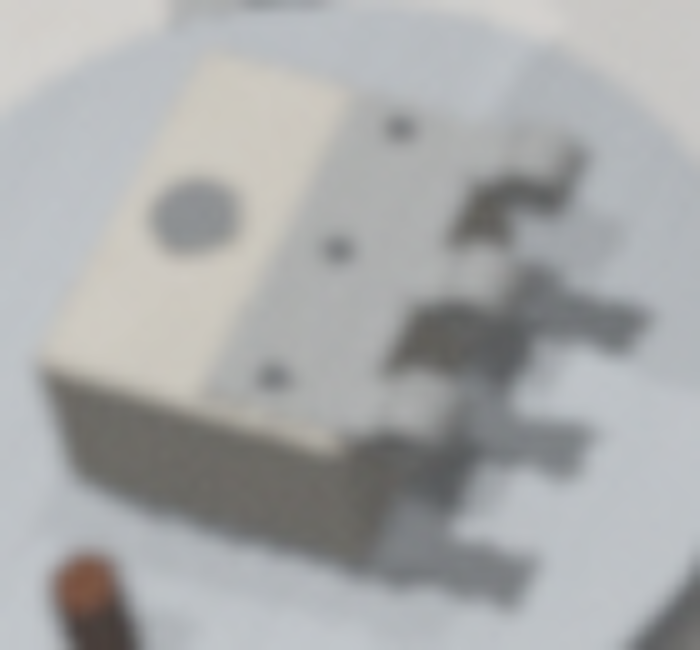

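View pics/m_w.png

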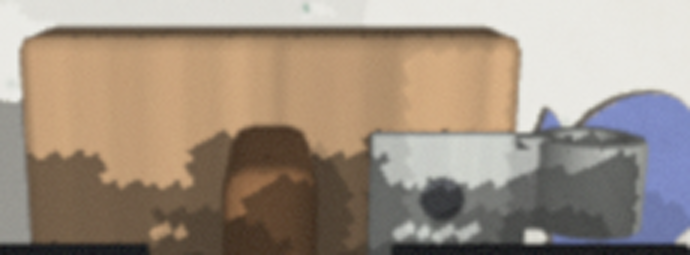

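{"api": "send_rows", "payload": {
  "steps": [
    [[-0.026,-0.018,-0.008],[0,0,-0.115],0.0],
    [[-0.052,-0.036,-0.016],[0,0,-0.23],0.0],
    [[-0.078,-0.054,-0.024],[0,0,-0.345],0.0],
    [[-0.104,-0.07,-0.032],[0,0,-0.46],0.0],
    [[-0.128,-0.086,-0.04],[0,0,-0.575],0.0]
  ]
}}

```text
time_s: 12.28
tool_pos: [0.4826, 0.0505, 0.2498]
tool_rot: [180.0, 0.0, 3.5]
force: [0.3, 0.4, -2.2]
grip_width: 0.0138
```

```bash
python3 -c "
from h import *
plan((.462,.085,.25),9.5)
"
```

```text
t 12.28 pos [0.4826 0.0505 0.2498] rpy [1.7999e+02 1.0000e-02 3.5200e+00] F [ 0.3  0.4 -2.2] w 0.0138
shift [-0.0184 -0.0357 -0.0002] turn [ 0.0002  0.0002 -0.1044] rows 0.9626475459018382 0.8358170511910846
```

{"api": "send_rows", "payload": {
  "steps": [
    [[-0.009,-0.018,0],[0,0,-0.05],0.0],
    [[-0.018,-0.034,0],[0,0,-0.104],0.0],
    [[-0.018,-0.034,0],[0,0,-0.104],0.0],
    [[-0.018,-0.034,0],[0,0,-0.104],0.0],
    [[-0.018,-0.034,0],[0,0,-0.104],0.0]
  ]
}}

```text
time_s: 12.7
tool_pos: [0.464, 0.0808, 0.2492]
tool_rot: [180.0, 0.0, 9.0]
force: [0.9, -0.2, -2.6]
grip_width: 0.0136
```

```bash
python3 -c "
from h import *
w=cam('wrist','n_w')
crop(w,300,60,200,150,4,'n_wc')
plan((.462,.085,.25),9.5)
"
```

```text
t 12.75 pos [0.4642 0.0806 0.2491] rpy [1.7998e+02 2.0000e-02 8.9600e+00] F [ 0.7 -1.2 -2.8] w 0.0138
shift [-0.0015 -0.0047 -0.0009] turn [ 0.0004  0.0003 -0.0095] rows 0.11946646795071768 0.07592249394296972
```

View pics/n_w.png

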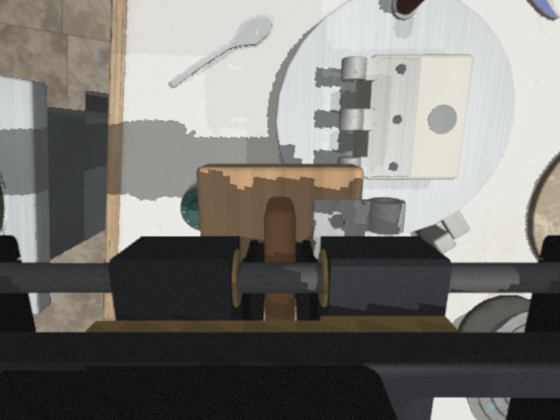

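View pics/n_wc.png

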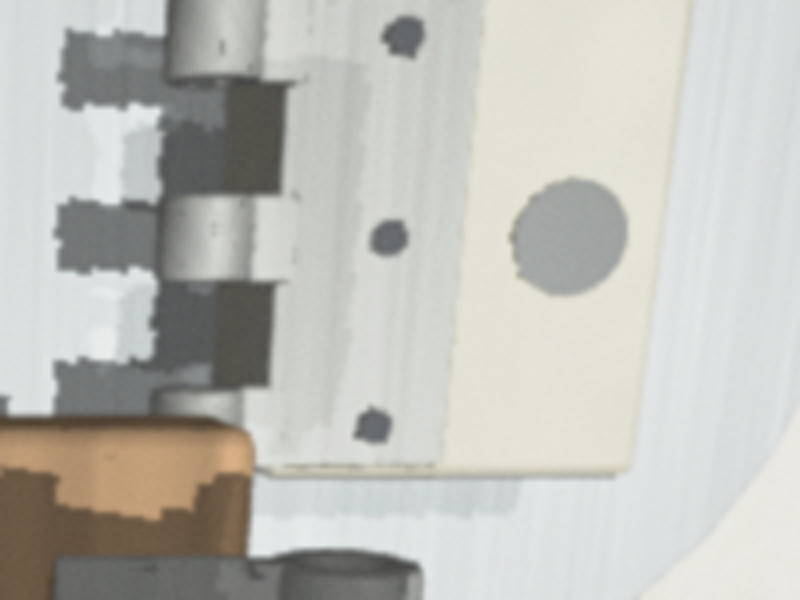

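This is a clear view. The middle fixed knuckle spans crop x 163–250, y 197–279. The lid's near knuckle spans crop x 283–420, with its end face at rows 550–578.

```bash
python3 - <<'E'
from h import *
w=cam('wrist'); crop(w,300,160,120,80,6,"o_c"); crop(w,330,40,60,80,7,"o_d")
o=env.get_obs(); Rc=R.from_euler('xyz',o["tool_rot"],degrees=True); p=o["tool_pos"]; print(p,o["tool_rot"])
f=lambda a,b:(300+(a+.5)/4-.5,60+(b+.5)/4-.5)
T=lambda P:np.round(Rc.inv().apply(P-p),4)
S=[onz(w,*f(*q),.111) for q in [(404,37),(389,238),(373,426)]]; d=S[0]-S[2]; print("screws",np.round(S,4),"yaw",np.degrees(np.arctan2(d[1],d[0]))-90,np.linalg.norm(d))
for e in [(470,236),(448,471),(690,0),(632,471)]: print("block",e,onz(w,*f(*e),.108))
a=onz(w,*f(207,237),.110); b=onz(w,*f(207,237),.121); print("kn mid z.11",a,"z.121",b)
for q in [(216,78),(207,197),(207,279),(198,390)]: print(q,onz(w,*f(*q),.121),T(onz(w,*f(*q),.121)))
for q in [(170,40),(262,40),(163,237),(250,237),(156,395),(243,395)]: print(q,T(onz(w,*f(*q),.110)))
zh=p[2]-.0186
for q in [(283,585),(420,585)]: print("lid kn",T(onz(w,*f(*q),zh)))
print("lid end",T(onz(w,*f(351,578),zh+.011)),T(onz(w,*f(351,550),zh-.011)))
E
```

```text
[0.46421539 0.08063864 0.249161  ] [1.79995281e+02 2.22367284e-02 8.95363045e+00]
screws [[0.5491 0.2146 0.111 ]
 [0.5561 0.1733 0.111 ]
 [0.5627 0.1317 0.111 ]] yaw 9.310928039199098 0.0839784662593032
block (470, 236) [0.57518798 0.17683193 0.108     ]
block (448, 471) [0.58391073 0.12398553 0.108     ]
block (690, 0) [0.60975995 0.23225513 0.108     ]
block (632, 471) [0.62709124 0.13079013 0.108     ]
kn mid z.11 [0.51577532 0.16715826 0.11      ] z.121 [0.51350213 0.16636872 0.121     ]
(216, 78) [0.5086137  0.19826381 0.121     ] [ 0.0622 -0.1093  0.1281]
(207, 197) [0.51176274 0.17448965 0.121     ] [ 0.0616 -0.0853  0.1281]
(207, 279) [0.51535607 0.15771292 0.121     ] [ 0.0626 -0.0682  0.1281]
(198, 390) [0.51840695 0.13386489 0.121     ] [ 0.0619 -0.0442  0.1281]
(170, 40) [ 0.0541 -0.1187  0.1391]
(262, 40) [ 0.0742 -0.1187  0.1391]
(163, 237) [ 0.0545 -0.0775  0.1391]
(250, 237) [ 0.0742 -0.0775  0.1391]
(156, 395) [ 0.0545 -0.0422  0.1391]
(243, 395) [ 0.0748 -0.0422  0.1391]
lid kn [ 0.0521 -0.0244  0.0186]
lid kn [ 0.072  -0.0244  0.0186]
lid end [ 0.0581 -0.0278  0.0076] [ 0.0653 -0.0273  0.0296]
```

View pics/o_c.png

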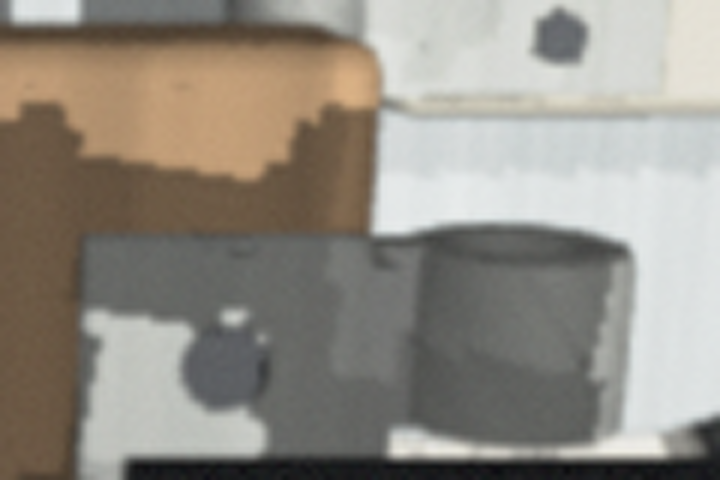

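View pics/o_d.png

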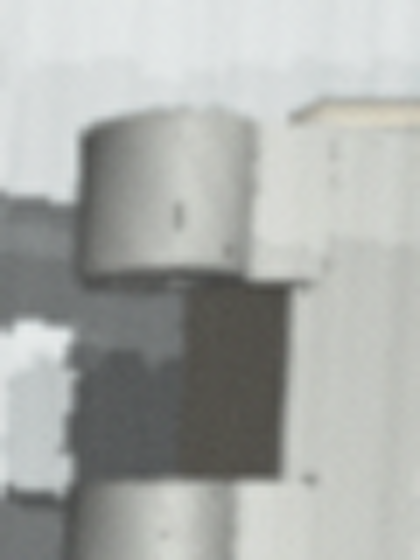

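```bash
python3 -c "
from h import *
plan((.4567,.1595,.172),9.3)
"
```

```text
t 12.8 pos [0.4642 0.0806 0.2492] rpy [1.80e+02 2.00e-02 8.95e+00] F [-0.6 -1.  -3.3] w 0.0138
shift [ 0.0049 -0.0791  0.0772] turn [ 0.0001  0.0004 -0.006 ] rows 2.6519587783240235 0.048479577861175155
```

{"api": "send_rows", "payload": {
  "steps": [
    [[0.002,-0.02,0.01],[0,0,-0.003],0.0],
    [[0.003,-0.045,0.03],[0,0,-0.006],0.0],
    [[0.004,-0.065,0.05],[0,0,-0.006],0.0],
    [[0.005,-0.079,0.068],[0,0,-0.006],0.0],
    [[0.005,-0.079,0.077],[0,0,-0.006],0.0]
  ]
}}

```text
time_s: 13.22
tool_pos: [0.4547, 0.1632, 0.1703]
tool_rot: [-179.9, 0.2, 9.6]
force: [-1.2, 0.6, -2.3]
grip_width: 0.0138
```

{"api": "send_rows", "payload": {
  "steps": [
    [[0,0,0],[0,0,0],0.0],
    [[0,0,0],[0,0,0],0.0],
    [[0,0,0],[0,0,0],0.0],
    [[0,0,0],[0,0,0],0.0],
    [[0,0,0],[0,0,0],0.0]
  ]
}}

```text
time_s: 13.63
tool_pos: [0.4572, 0.16, 0.1735]
tool_rot: [180.0, -0.1, 9.4]
force: [-0.8, -0.4, -2.1]
grip_width: 0.0133
```

```bash
python3 -c "
from h import *
w=cam('wrist','p_w');s=cam('scene');crop(s,180,200,90,90,8,'p_s');t=cam('top');crop(t,160,130,100,100,6,'p_t');crop(w,300,130,150,120,5,'p_wc')
for i in range(3): plan((.4567,.1595,.1286),9.3);cam('top')
"
```

```text
t 13.78 pos [0.4566 0.1604 0.173 ] rpy [ 1.7998e+02 -5.0000e-02  9.4200e+00] F [-0.4 -0.6 -2.7] w 0.0137
shift [-0.0001  0.0008  0.0444] turn [ 0.0003 -0.0009  0.002 ] rows 1.0659443861998932 0.017981002187105466
t 13.83 pos [0.4565 0.1605 0.1729] rpy [ 1.7998e+02 -4.0000e-02  9.4300e+00] F [ 0.   0.6 -1.8] w 0.0137
shift [0.     0.001  0.0443] turn [ 0.0003 -0.0007  0.0023] rows 1.0626618390041538 0.01965105250124332
t 13.88 pos [0.4564 0.1605 0.1728] rpy [ 1.7999e+02 -3.0000e-02  9.4400e+00] F [ 0.3  0.2 -3.5] w 0.0135
shift [0.0001 0.001  0.0442] turn [ 0.0002 -0.0005  0.0024] rows 1.0600385137435568 0.019457996349285453
```

View pics/p_wc.png

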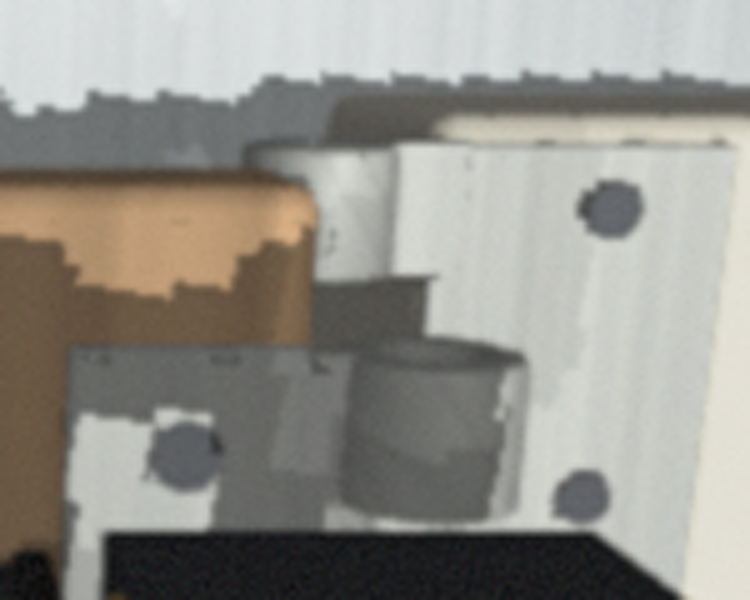

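View pics/p_s.png

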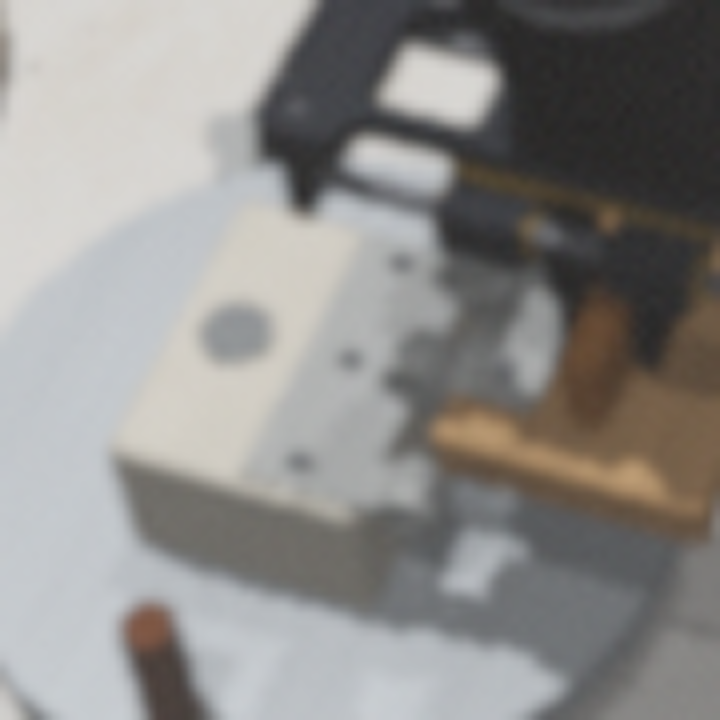

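View pics/p_t.png

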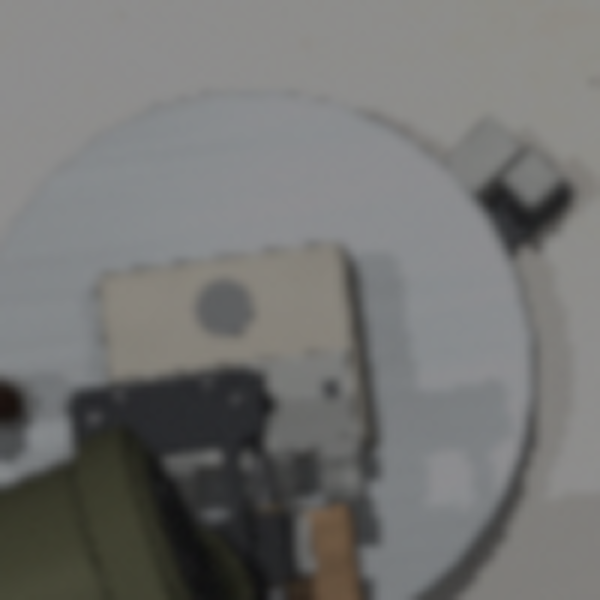

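```bash
python3 - <<'E'
from h import *
w=cam('wrist')
o=env.get_obs(); Rc=R.from_euler('xyz',o["tool_rot"],degrees=True); p=o["tool_pos"]; print(p)
f=lambda a,b:(300+(a+.5)/5-.5,130+(b+.5)/5-.5)
T=lambda q,z:np.round(Rc.inv().apply(onz(w,*f(*q),z)-p),4)
zh=p[2]-.0186
print("fixed screws",T((611,208),.111),T((583,496),.111))
print("fixed end +33",T((350,280),.121),"+51 end",T((345,143),.121))
print("lid screw +21",T((187,456),zh+.012))
print("lid end +30",T((430,369),zh+.011),T((430,340),zh-.011)," +12",T((430,522),zh+.011))
print("lid right tangent",T((522,420),zh),T((515,500),zh), "board edge",T((150,180),zh+.011))
E
```

```text
[0.45630471 0.16061555 0.17263132]
fixed screws [ 0.099  -0.0394  0.0616] [0.0994 0.0026 0.0616]
fixed end +33 [ 0.0603 -0.0308  0.0516] +51 end [ 0.0584 -0.0491  0.0516]
lid screw +21 [ 0.031  -0.0187  0.0066]
lid end +30 [ 0.0572 -0.0282  0.0076] [ 0.0644 -0.027   0.0296]  +12 [ 0.0586 -0.0108  0.0076]
lid right tangent [ 0.0722 -0.0197  0.0186] [ 0.0723 -0.01    0.0186] board edge [ 0.026  -0.0487  0.0076]
```

Relative offsets in the wrist view: the lid needs about +0.6 mm in tool y and about −0.6 mm in x. The gap allows ±3 mm in y. I'll descend in stages.

{"api": "send_rows", "payload": {
  "steps": [
    [[-0.0006,0.0006,0.008],[0,0,0.002],0.0],
    [[-0.0006,0.0006,0.016],[0,0,0.002],0.0],
    [[-0.0006,0.0006,0.022],[0,0,0.002],0.0],
    [[-0.0006,0.0006,0.028],[0,0,0.002],0.0],
    [[-0.0006,0.0006,0.028],[0,0,0.002],0.0]
  ]
}}

```text
time_s: 14.4
tool_pos: [0.4546, 0.1595, 0.1426]
tool_rot: [180.0, 0.2, 9.3]
force: [-1.0, -1.5, -2.6]
grip_width: 0.0137
```

```bash
python3 -c "
from h import *
w=cam('wrist');s=cam('scene');crop(s,180,200,90,90,8,'q_s');crop(w,300,130,150,120,5,'q_wc')
plan((.4563,.1600,.1286),9.3)
"
```

```text
t 14.5 pos [0.4555 0.1599 0.144 ] rpy [-1.7999e+02  6.0000e-02  9.3500e+00] F [ 0.6  0.4 -2.3] w 0.0137
shift [0.0008 0.0001 0.0154] turn [-0.0001  0.001   0.0009] rows 0.371027593766363 0.010762420875419645
```

View pics/q_wc.png

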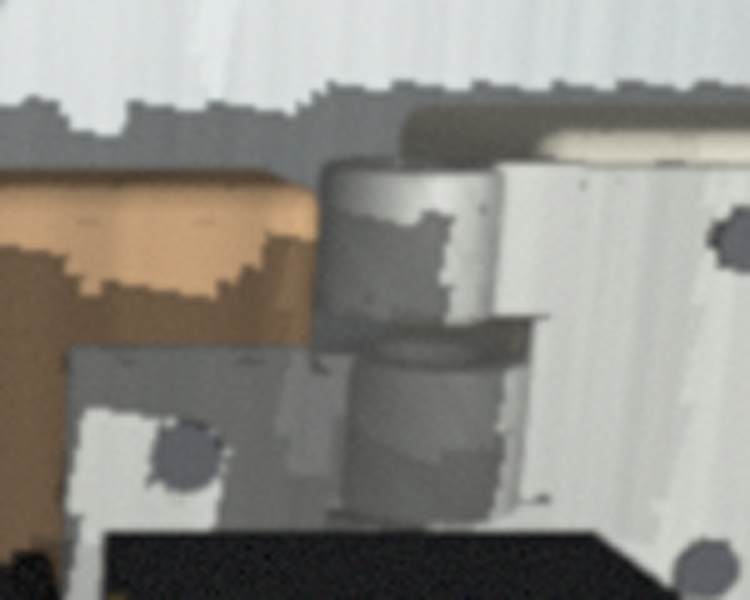

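```bash
python3 - <<'E'
from h import *
w=cam('wrist')
o=env.get_obs(); Rc=R.from_euler('xyz',o["tool_rot"],degrees=True); p=o["tool_pos"]; print(p)
f=lambda a,b:(300+(a+.5)/5-.5,130+(b+.5)/5-.5)
T=lambda q,z:np.round(Rc.inv().apply(onz(w,*f(*q),z)-p),4)
zh=p[2]-.0186
print("cam in tool",Rc.inv().apply(w["position"]-p))
print("fixed x",T((320,240),.11),T((500,240),.11),"screws",T((738,240),.111),T((708,567),.111))
print("ends +33",T((450,325),.121),"+51",T((410,168),.121))
print("lid x",T((345,420),zh),T((522,420),zh),"screw",T((187,456),zh+.012),"end30",T((430,369),zh+.011),T((430,340),zh-.011))
E
```

```text
[0.45581128 0.16003057 0.14446413]
cam in tool [-0.00088537 -0.06567143 -0.16263974]
fixed x [ 0.0509 -0.0387  0.0345] [ 0.073  -0.0387  0.0345] screws [ 0.1018 -0.0389  0.0335] [0.1033 0.0034 0.0335]
ends +33 [ 0.0639 -0.0302  0.0235] +51 [ 0.0578 -0.0485  0.0235]
lid x [ 0.051  -0.0199  0.0186] [ 0.0715 -0.0199  0.0186] screw [ 0.0305 -0.0188  0.0066] end30 [ 0.0566 -0.0284  0.0076] [ 0.0638 -0.0272  0.0296]
```

View pics/q_s.png

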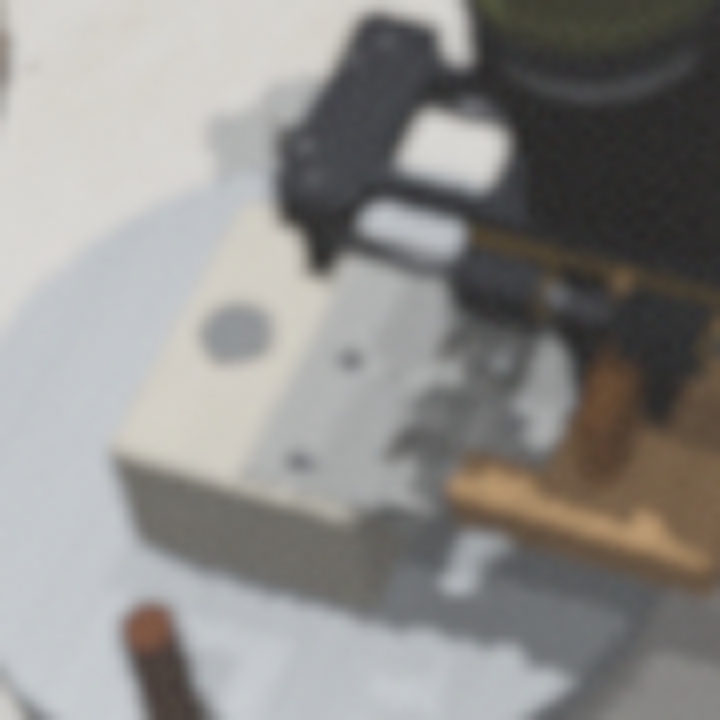

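The fixed knuckle centre is at tool x 0.062, against 0.061 for the lid, and y is within 1 mm. Now the final lowering of 15.5 mm.

{"api": "send_rows", "payload": {
  "steps": [
    [[0.0007,0.0005,0.004],[0,0,0],0.0],
    [[0.0007,0.0005,0.008],[0,0,0],0.0],
    [[0.0007,0.0005,0.012],[0,0,0],0.0],
    [[0.0007,0.0005,0.0155],[0,0,0],0.0],
    [[0.0007,0.0005,0.0155],[0,0,0],0.0]
  ]
}}

```text
time_s: 14.97
tool_pos: [0.4559, 0.1594, 0.1281]
tool_rot: [180.0, 0.1, 9.3]
force: [-0.5, 0.4, -3.3]
grip_width: 0.0135
```

{"api": "send_rows", "payload": {
  "steps": [
    [[0,0,0],[0,0,0],0.0],
    [[0,0,0],[0,0,0],0.0],
    [[0,0,0],[0,0,0],0.0],
    [[0,0,0],[0,0,0],0.0],
    [[0,0,0],[0,0,0],0.0]
  ]
}}

```text
time_s: 15.38
tool_pos: [0.4567, 0.1596, 0.1292]
tool_rot: [180.0, -0.0, 9.3]
force: [0.6, -0.3, -2.9]
grip_width: 0.0138
```

```bash
python3 -c "
from h import *
w=cam('wrist','r_w');s=cam('scene');crop(s,180,200,90,90,8,'r_s');crop(w,320,140,150,110,5,'r_wc');t=cam('top');crop(t,160,130,100,100,6,'r_t')
plan((.4563,.1600,.1286),9.3)
"
```

```text
t 15.53 pos [0.4566 0.1596 0.1291] rpy [ 1.7999e+02 -1.0000e-02  9.3400e+00] F [-1.6 -0.  -2.2] w 0.0133
shift [-0.0002 -0.0005  0.0005] turn [ 0.0001 -0.0002  0.0007] rows 0.017100369983734206 0.006129984546291996
```

View pics/r_wc.png

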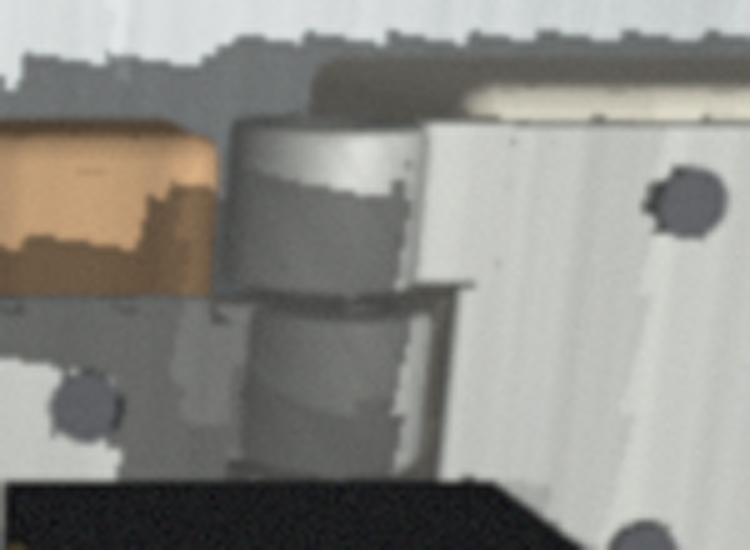

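View pics/r_s.png

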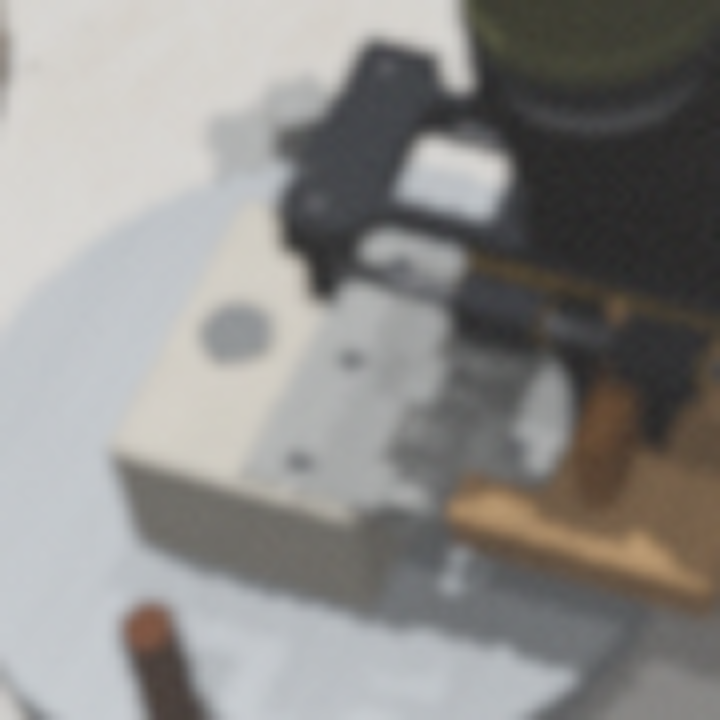

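View pics/r_t.png

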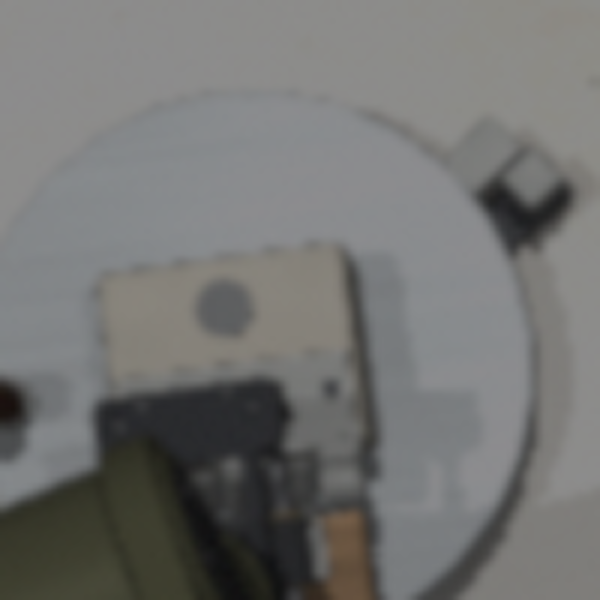

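```bash
python3 - <<'E'
from h import *
w=cam('wrist')
o=env.get_obs(); Rc=R.from_euler('xyz',o["tool_rot"],degrees=True); p=o["tool_pos"]; print(p,o["joint_velocities"].round(2))
f=lambda a,b:(320+(a+.5)/5-.5,140+(b+.5)/5-.5)
T=lambda q,z:np.round(Rc.inv().apply(onz(w,*f(*q),z)-p),4)
zh=p[2]-.0186
print("fixed x",T((230,220),.11),T((418,160),.11),"screw42",T((692,203),.111))
print("ends +33",T((330,287),.121),"+51",T((330,126),.121))
print("lid x",T((243,400),zh),T((428,400),zh),"end30",T((330,317),zh+.011),"end12",T((330,470),zh+.011))
crop(w,355,155,60,85,9,"s_w")
E
```

```text
[0.45658763 0.15957476 0.12909191] [-0.02  0.03  0.01 -0.09  0.07  0.04 -0.02]
fixed x [ 0.0487 -0.0373  0.0191] [ 0.0695 -0.0442  0.0191] screw42 [ 0.1007 -0.0394  0.0181]
ends +33 [ 0.057  -0.0317  0.0081] +51 [ 0.0556 -0.0491  0.0081]
lid x [ 0.0515 -0.0161  0.0186] [ 0.0732 -0.0161  0.0186] end30 [ 0.0571 -0.0285  0.0076] end12 [ 0.0585 -0.0111  0.0076]
```

View pics/s_w.png

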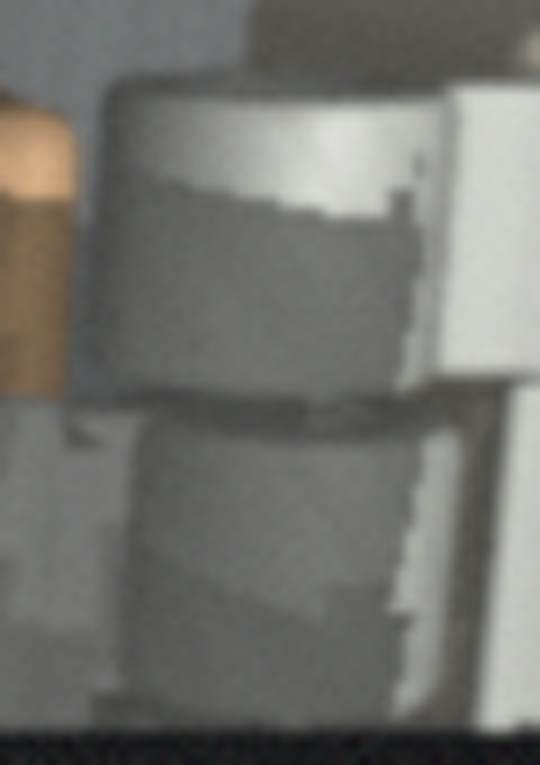

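The knuckles line up to within about 1 mm, and Fz matches the free-hanging lid weight. I'll make a tiny trim and let it settle.

{"api": "send_rows", "payload": {
  "steps": [
    [[-0.0004,0,0.0004],[0,0,0],0.0],
    [[-0.0004,0,0.0004],[0,0,0],0.0],
    [[-0.0004,0,0.0004],[0,0,0],0.0],
    [[-0.0004,0,0.0004],[0,0,0],0.0],
    [[-0.0004,0,0.0004],[0,0,0],0.0]
  ]
}}

```text
time_s: 16.0
tool_pos: [0.4561, 0.1596, 0.1286]
tool_rot: [180.0, 0.0, 9.3]
force: [-0.9, -0.1, -1.2]
grip_width: 0.0139
```

{"api": "send_rows", "payload": {
  "steps": [
    [[0,0,0],[0,0,0],0.0],
    [[0,0,0],[0,0,0],0.0],
    [[0,0,0],[0,0,0],0.0],
    [[0,0,0],[0,0,0],0.0],
    [[0,0,0],[0,0,0],0.0]
  ]
}}

```text
time_s: 16.42
tool_pos: [0.4562, 0.1595, 0.1286]
tool_rot: [180.0, 0.0, 9.3]
force: [-0.5, -0.3, -2.9]
grip_width: 0.014
```

```bash
python3 -c "
from h import *
F=[]
for i in range(8): cam('top'); o=env.get_obs(); F.append(np.r_[o['force'],o['wrist_torque']])
print(np.mean(F,0).round(2))
plan((.4563,.1600,.1286),9.3)
t=cam('top','u_top');s=cam('scene','u_scene');w=cam('wrist','u_w')
"
```

```text
[-0.05 -0.2  -2.75 -0.02 -0.11  0.01]
t 16.82 pos [0.4561 0.1595 0.1286] rpy [180.    -0.     9.34] F [-0.1 -0.5 -3.3] w 0.0139
shift [ 0.0002 -0.0005  0.    ] turn [ 0.0001 -0.      0.0007] rows 0.012230099633445127 0.005741823098880551
```

View pics/u_top.png

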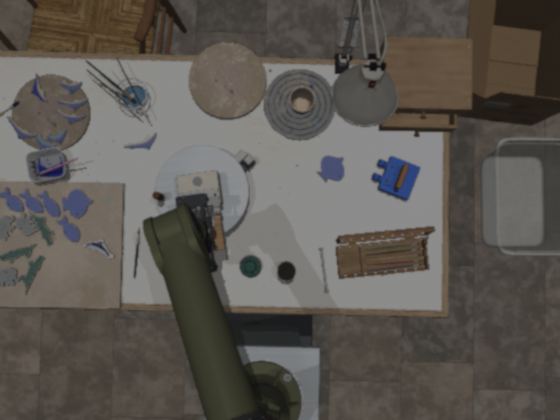

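View pics/u_w.png

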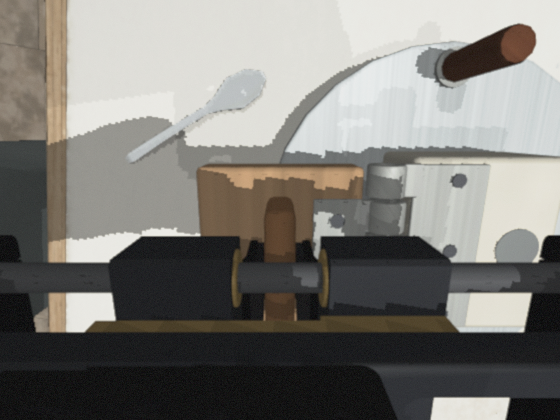

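The top view shows the lug at the stop, around (245,158), and the jar upright at (286,271). The wrist view shows the lid knuckle in line with the fixed one at (386,180–215). Handing in.

```bash
python3 -c "
from cell import env
print(env.sign_off())"
```

```text
the job is handed in; nothing more can be done
None
```

I turned the wheel home, seated the lid's knuckles in the hinge gaps, and handed the job in at about 17 s with the lid still held. `sign_off` gives no verdict, so success isn't confirmed.

- **Wheel:** I gripped the post and turned it clockwise until the lug met the stop. Pressing on with about 17 N moved it no further, and later top views showed the lug still at the stop.
- **Lid:** I picked it up by the handle with 40 N and lowered it level into the gaps. The measured tilt at the end was 0.0°.
- **Hanging free:** The final force was about 2.75 N downward with almost nothing sideways, which matches the lid's own weight. The arm was still.
- **Hole alignment:** By the wrist camera the knuckle axes agree to about 1 mm. My estimates of the position along the lid's x axis disagreed by up to about 1.3 mm; I settled in between. The hole height (about 110 mm) comes from arm readings and the given sizes, because the cameras could not resolve it to 1 mm.
- **Hidden knuckle:** The lid's second knuckle was behind the gripper in the last wrist view, so I inferred its fit from the first.
- **Jar:** It was upright and not moved.

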